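Sort keyed case-press dies on the die block and clamp them

TASK

The brass case-press dies are back from cleaning, all mixed up: swing the clamp bar of the die block fully open and seat every die whose keyway and crown slot suit one of the keyed studs fully home on such a stud, one die to a stud. Lay the dies that fit no stud flat in the red reject tray, side by side, and when all fitting dies are home swing the clamp bar fully shut over them. Leave the eye loupe and the blower where they stand.

Things in the scene. Friction and masses are not known exactly. Their poses are not given: they have to be found in the camera images.
- die_a1: Brass die: flange 56 mm across, 10 mm thick; on it a 32 mm square boss with upright flats; 26 mm high in all, 0.13-0.21 kg. Bore 18 mm; keyway 7.4 mm wide, to 13 mm from the axis; open crown slot in the rim 9 mm wide, to 19 mm from the axis. Origin: underside, on the axis; z up, crown slot at -x. Keyway at -x, in line with the slot (suits stud_a1, a2). May be absent.
- die_a2: Brass die: flange 56 mm across, 10 mm thick; on it a 32 mm square boss with upright flats; 26 mm high in all, 0.13-0.21 kg. Bore 18 mm; keyway 7.4 mm wide, to 13 mm from the axis; open crown slot in the rim 9 mm wide, to 19 mm from the axis. Origin: underside, on the axis; z up, crown slot at -x. Keyway at -x, in line with the slot (suits stud_a1, a2). May be absent.
- die_b1: Brass die: flange 56 mm across, 10 mm thick; on it a 32 mm square boss with upright flats; 26 mm high in all, 0.13-0.21 kg. Bore 18 mm; keyway 7.4 mm wide, to 13 mm from the axis; open crown slot in the rim 9 mm wide, to 19 mm from the axis. Origin: underside, on the axis; z up, crown slot at -x. Keyway at +y, 90 deg clockwise of the slot (suits stud_b1, b2). May be absent.
- die_b2: Brass die: flange 56 mm across, 10 mm thick; on it a 32 mm square boss with upright flats; 26 mm high in all, 0.13-0.21 kg. Bore 18 mm; keyway 7.4 mm wide, to 13 mm from the axis; open crown slot in the rim 9 mm wide, to 19 mm from the axis. Origin: underside, on the axis; z up, crown slot at -x. Keyway at +y, 90 deg clockwise of the slot (suits stud_b1, b2). May be absent.
- die_c: Brass die: flange 56 mm across, 10 mm thick; on it a 32 mm square boss with upright flats; 26 mm high in all, 0.13-0.21 kg. Bore 18 mm; keyway 7.4 mm wide, to 13 mm from the axis; open crown slot in the rim 9 mm wide, to 19 mm from the axis. Origin: underside, on the axis; z up, crown slot at -x. Keyway at +x, across the bore from the slot: reject. May be absent.
- die_d: Brass die: flange 56 mm across, 10 mm thick; on it a 32 mm square boss with upright flats; 26 mm high in all, 0.13-0.21 kg. Bore 18 mm; keyway 7.4 mm wide, to 13 mm from the axis; open crown slot in the rim 9 mm wide, to 19 mm from the axis. Origin: underside, on the axis; z up, crown slot at -x. Keyway at -y, 90 deg anticlockwise of the slot: reject. May be absent.
- die_block: Fixed aluminium block with a row of four keyed studs along its y axis and a clamp bar hinged along its back (+x). Origin: on the table under the middle of the row; spans x -43 to +61, y -142 to +142 mm; top at 22 mm. Hinge cheeks at x 40-60, y +-136 mm rise to 64 mm. A die goes home (underside on the top) only with its x and y axes along the block's and the right keyway.
- stud_a1 (a point): Foot of a stud for one die: on its axis, in the block's top, at y = 104 mm of the block; axes as the block's. Stud 15.5 mm thick, 20 mm high, tapered over its top 5.5 mm; 4.5 mm wide key at -x, in line with the pin, to 11.8 mm from the axis, 11 mm high; 5 mm crown pin, 10 mm high, 24 mm from the axis at -x. A wrong or turned die rides up on key or pin.
- stud_a2 (a point): Foot of a stud for one die: on its axis, in the block's top, at y = 36 mm of the block; axes as the block's. Stud 15.5 mm thick, 20 mm high, tapered over its top 5.5 mm; 4.5 mm wide key at -x, in line with the pin, to 11.8 mm from the axis, 11 mm high; 5 mm crown pin, 10 mm high, 24 mm from the axis at -x. A wrong or turned die rides up on key or pin.
- stud_b1 (a point): Foot of a stud for one die: on its axis, in the block's top, at y = -36 mm of the block; axes as the block's. Stud 15.5 mm thick, 20 mm high, tapered over its top 5.5 mm; 4.5 mm wide key at +y, a quarter turn from the pin, to 11.8 mm from the axis, 11 mm high; 5 mm crown pin, 10 mm high, 24 mm from the axis at -x. A wrong or turned die rides up on key or pin.
- stud_b2 (a point): Foot of a stud for one die: on its axis, in the block's top, at y = -104 mm of the block; axes as the block's. Stud 15.5 mm thick, 20 mm high, tapered over its top 5.5 mm; 4.5 mm wide key at +y, a quarter turn from the pin, to 11.8 mm from the axis, 11 mm high; 5 mm crown pin, 10 mm high, 24 mm from the axis at -x. A wrong or turned die rides up on key or pin.
- clamp_bar (a joint): Angle of the clamp bar (rad): 0 = shut, the bar with its black rubber sleeves level over the stud row, 1 mm above the bosses of seated dies; it swings up and back (towards the block's +x) about the hinge to its stop at 2.1. The hinge has some friction (about 0.14 N m) and stays where it is left. Cannot shut over a die that is not home.
- clamp_knob (a point): Centre of the red ball knob, 22 mm across, which turns freely on a cross pin parallel to the hinge, at mid-length of the clamp bar, on a thin stem that lies in the plane square to the hinge line. Swings with the bar: at 0 rad it is 85 mm in front of (-x) and 14 mm above the hinge line, at 2.1 rad 55 mm behind and 66 mm above it.
- clamp_hinge (a point): Middle of the clamp bar's hinge line, fixed on the block, parallel to the block's y axis: 50 mm behind the stud row (+x), 34 mm over the block's top. The bar runs parallel to it at 50 mm.
- reject_tray: Shallow red plastic tray, fixed, 200 mm (its x) by 98 mm (its y), walls 18 mm high and 4 mm thick, floor 4 mm thick. Origin: centre of its underside, on the table. Takes two dies side by side along x.
- eye_loupe: Bystander: loose black eye loupe, 38 mm across, 33 mm high, standing on the table. Origin: centre of its underside.
- red_blower: Bystander: loose red rubber blower standing on its base, 53 mm across, 116 mm high. Origin: centre of its underside.

How it is judged:
On the way, in this order (a step that is already met when the one before it is completed fails the run):
1. the clamp bar is swung fully open (over 1.85 rad) (value of joint clamp_bar above 1.85 rad), for 0.2 s.
2. every fitting die is fully home on a stud of its kind (the rejects may be put away at any time) (((horizontal distance between die_a1 and stud_a1 below 0.004 m and z of die_a1 in the frame of stud_a1 below 0.003 m) or (horizontal distance between die_a1 and stud_a2 below 0.004 m and z of die_a1 in the frame of stud_a2 below 0.003 m)) and angle between each of die_a1, die_a2, die_b1, die_b2's own z axis and vertical below 0.06 rad and ((horizontal distance between die_a2 and stud_a1 below 0.004 m and z of die_a2 in the frame of stud_a1 below 0.003 m) or (horizontal distance between die_a2 and stud_a2 below 0.004 m and z of die_a2 in the frame of stud_a2 below 0.003 m)) and ((horizontal distance between die_b1 and stud_b1 below 0.004 m and z of die_b1 in the frame of stud_b1 below 0.003 m) or (horizontal distance between die_b1 and stud_b2 below 0.004 m and z of die_b1 in the frame of stud_b2 below 0.003 m)) and ((horizontal distance between die_b2 and stud_b1 below 0.004 m and z of die_b2 in the frame of stud_b1 below 0.003 m) or (horizontal distance between die_b2 and stud_b2 below 0.004 m and z of die_b2 in the frame of stud_b2 below 0.003 m))), for 0.2 s.
3. the clamp bar is swung shut over the seated dies (all of step 2 and value of joint clamp_bar below 0.06 rad), for 0.2 s.
At the end, for the whole second after the job is handed in: Fitting dies home on studs of their kind (4 mm sideways, 3 mm high, tilt 0.06), rejects flat on the tray floor (centre within 75 by 26 mm of the tray's), clamp bar under 0.06 rad, dies at rest (all of step 3 and x of die_c in the frame of reject_tray between -0.075 and 0.075 m and y of die_c in the frame of reject_tray between -0.026 and 0.026 m and z of each of die_c, die_d in the frame of reject_tray below 0.01 m and angle between each of die_c, die_d's own z axis and vertical below 0.08 rad and x of die_d in the frame of reject_tray between -0.075 and 0.075 m and y of die_d in the frame of reject_tray between -0.026 and 0.026 m and linear speed of each of die_a1, die_a2, die_b1, die_b2, die_c, die_d below 0.02 m/s); the robot touches nothing.
It fails at once if the eye loupe is pushed more than 3 cm or knocked over (distance of eye_loupe from where it was at the start of the episode above 0.03 m or angle between eye_loupe's own z axis and vertical above 0.5 rad).
It fails at once if the blower is pushed more than 3 cm or knocked over (distance of red_blower from where it was at the start of the episode above 0.03 m or angle between red_blower's own z axis and vertical above 0.5 rad).
Of die_a1, die_a2, die_b1, die_b2, die_c, die_d only 4 to 6 are there at a start; the rules pass over those that are not, and their reading is None.
At some moment in a run one of die_a1, die_a2, die_b1, die_b2, die_c, die_d may be knocked a few centimetres aside while the robot is not near it.
Once in a run the grip may slacken for a moment while it holds something.
It also fails if it takes over 208 s, if anything falls off the work surface, if the arm or the gripper's body presses on something with over 40 N, if the wrist force passes 120 N, or if a joint passes its speed limit or range.

ROBOT

A 6-joint arm with a two-finger parallel gripper is mounted at the origin on a cart in front of the work surface, level with it; the furniture and walls round the work are solid. World frame = base frame: x ahead of the robot, y to its left, z up, the work surface at z = 0. Lengths are in m, angles in rad, forces in N, time in s.
With the tool pointing down it reaches from about 0.25 to 0.725 m from the base axis. Payload 4 kg.
Tool frame: the origin (TCP) lies midway between the tips of the shut fingers; the grasp point (between the pads) lies bot.pinch_z behind it (bot.pinch_z is the distance from the TCP to the grasp point, in m); z points along the fingers, y is the line along which they close (so a half turn about z gives the same grasp; the last joint's range is limited). The gripper opens to 85 mm and grips with 20 to 120 N. Pads are 22 mm wide; open, the fingers measure 114 mm over their backs; the gripper's body (76 mm by 85 mm) begins 54 mm behind the grasp point. The pads swing forward as they close: fully open they stand 13 mm farther back than shut.
Start: joints at [1.132, 0.241, 0.005, 1.335, 0, 1.571], TCP at [0.212, 0.453, 0.231] pointing down, gripper open.
Joint ranges: [-2.72, 2.72], [-1.05, 1.87], [-1.09, 1.28], [-1.99, 2.15], [-1.42, 1.44], [-3.14, 3.14]. Speed limits (rad/s): [2.79, 2.79, 3.14, 3.14, 3.14, 3.14].

INTERFACE

Orientations are given as a unit quaternion [x, y, z, w].
In Python, from workcell import bot gives the robot as it stands.
- The arm moves only by the tool jog_arm, called after "Emit:" as name(argument=value, ...), one argument or row to a line, values as JSON. Schema: {"type":"object","properties":{"steps":{"type":"array","items":{"type":"array","items":{"type":"number"},"minItems":7,"maxItems":7},"minItems":1,"maxItems":10},"only":{"type":"string"},"quiet":{"type":"boolean"},"lines":{"type":"string"}},"required":["steps"],"additionalProperties":false}. steps is a list of rows, 1 to 10 of them, each of 7 numbers: a rotation vector rx, ry, rz in rad, then dx, dy, dz in units of 100 mm, then the finger opening in m; each row is the pose to reach, as a shift and turn from the pose commanded when the call began, along the tool's axes at that moment; what a row does not reach only later rows make up. A row lasts 1/8 s, in which the tool goes at most 0.0625 m and 0.188 rad, less where a joint would pass 70% of its speed; a pose out of reach is approached as far as the arm can. The fingers move at their own pace and stop on an object; the grip force is fixed at half the most. Time passes only in rows, so rows that do not move let the fingers close. The tool returns the time, the measured TCP pose, the force, the opening and the grip force at its end. only (a regular expression) keeps the lines of the reply that match it, lines (a string "A,B") keeps lines A to B, and quiet returns only ok. Input that does not fit is refused with a message, and nothing moves.
- bot.get_obs(): the state, without advancing time (a new reading comes with each control period).
- bot.camera(name): name is "scene" or "top" or "wrist"; returns the picture (384x512x3 uint8, red, green, blue); there is no depth.
- bot.calibration(name): a dict with "mtx" (3x3 intrinsics, pixels), "R" (3x3) and "t" (3): a world point X has camera coordinates R X + t. Camera axes: x right, y down, z forward; pixel columns grow to the right and rows downward; lengths in m; the calibration is good to about 2 mm. A picture is of the moment at which its call begins: read the wrist's pose just before it. calibration takes no time and is no camera call; for the wrist camera it gives the pose at the moment of the call.
- bot.job_done(): hands the job in; it is judged then, once.
The state is a dict: "clock": time; "joint_pos": joint angles; "joint_vel": joint speeds; "tau": joint torques, N m; "eef_pos": TCP position; "tool_rot": TCP orientation; "ft_force": force on the tool from outside, world axes, zero at the start; "ft_torque": the same for the moment, N m; "grip_width": finger opening in m; "grasp_force": force on a finger pad.
Only numpy, scipy, OpenCV 4.12 (cv2) and the standard library are available. Lean on these libraries where they do the work, as an engineer would, in place of code of your own. Each camera call takes 0.05 s, during which the arm holds its last target. There are 200 camera calls.

## Working session

There is one attempt and no reset: what is moved stays moved. The work goes in short steps, Python scripts to look and compute and a tool call to move; the robot and the scene stay as the last step left them, time stands still between calls to the robot, and variables do not carry over. Pictures are saved under pics/ and viewed, at most 14 in all, crops included, and the job is handed in when it is done.

```bash
ls; mkdir -p pics; python3 - <<'E'
from workcell import bot
import cv2, numpy as np
print(bot.get_obs()); print(bot.pinch_z)
for n in ("scene","top"):
    im=bot.camera(n); cv2.imwrite(f"pics/{n}0.png",im[:,:,::-1]); c=bot.calibration(n); print(n,c)
a=cv2.imread("pics/top0.png"); cv2.imwrite("pics/top0b.png",cv2.resize(a,(800,600),interpolation=cv2.INTER_CUBIC))
E
```

```text
pics
workcell.py
{'clock': 0.0, 'joint_pos': array([ 1.13200299e+00,  2.41417843e-01,  3.73757105e-03,  1.33521928e+00,
       -1.29661831e-05,  1.57079748e+00]), 'joint_vel': array([8.36137959e-05, 8.26248219e-04, 8.99767179e-04, 4.52143698e-04,
       2.64862768e-04, 8.07013645e-04]), 'tau': array([-1.13792685e-03, -3.72319114e+01,  2.52407116e+01,  1.70124765e-02,
        7.48994876e-05, -5.78302419e-06]), 'eef_pos': array([0.21215802, 0.45205708, 0.23041564]), 'tool_rot': array([ 2.17641230e-01,  9.76028273e-01, -1.02781477e-03, -2.22545376e-04]), 'ft_force': array([ 0.63464735, -0.48025909, -0.02847093]), 'ft_torque': array([-0.00284027,  0.03623596,  0.00440186]), 'grasp_force': 0.0, 'grip_width': 0.08537881173984713}
0.0187
scene {'mtx': array([[420.90869013,   0.        , 253.68657612],
       [  0.        , 420.90869013, 193.68554206],
       [  0.        ,   0.        ,   1.        ]]), 'R': array([[ 0.9095982 , -0.41523951,  0.01439691],
       [-0.29422379, -0.66820057, -0.68333034],
       [ 0.29336578,  0.61732014, -0.72996738]]), 't': array([-0.4499881 ,  0.24870805,  1.05620906])}
top {'mtx': array([[487.07310202,   0.        , 252.77766439],
       [  0.        , 487.07310202, 186.8609958 ],
       [  0.        ,   0.        ,   1.        ]]), 'R': array([[-0.01419122, -0.99984759, -0.0101684 ],
       [-0.9855199 ,  0.01570486, -0.16883092],
       [ 0.16896488,  0.00762524, -0.98559258]]), 't': array([0.06571702, 0.52543923, 1.46483126])}
```
View pics/top0b.png

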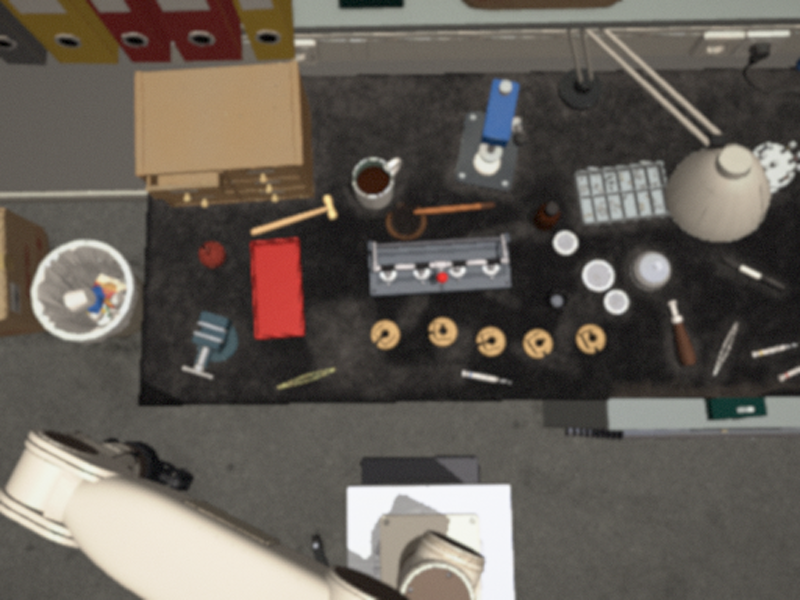

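View pics/scene0.png

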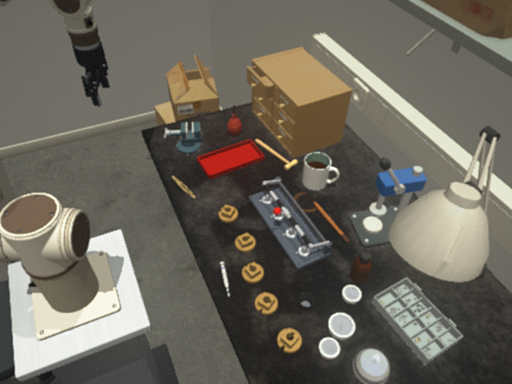

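```bash
cat > h.py <<'E'
from workcell import bot
import numpy as np, cv2
from scipy.spatial.transform import Rotation as Ro
def ray(cal,uv,z):
    d=np.linalg.inv(cal["mtx"])@np.array([uv[0],uv[1],1.]); R=cal["R"]; o=-R.T@cal["t"]; d=R.T@d
    return o+d*(z-o[2])/d[2]
def proj(cal,X):
    p=cal["mtx"]@(cal["R"]@np.asarray(X)+cal["t"]); return p[:2]/p[2]
def snap(n,name=None):
    cal=bot.calibration(n); im=bot.camera(n)[:,:,::-1].copy()
    if name: cv2.imwrite("pics/"+name+".png",im)
    return cal,im
def blobs(m,amin):
    n,l,s,c=cv2.connectedComponentsWithStats(m.astype(np.uint8)); 
    return [(c[i],s[i],l==i) for i in range(1,n) if s[i][4]>=amin]
def yaw():  # direction of tool x in world
    R=Ro.from_quat(bot.get_obs()["tool_rot"]).as_matrix(); return np.arctan2(R[1,0],R[0,0])
def go(x,y,z,yw=None):
    """offset in the tool's axes to reach TCP x,y,z with tool x at yaw yw, tool down"""
    o=bot.get_obs(); R=Ro.from_quat(o["tool_rot"]).as_matrix()
    d=R.T@(np.array([x,y,z])-o["eef_pos"]); rv=np.zeros(3)
    if yw is not None:
        T=np.array([[np.cos(yw),np.sin(yw),0],[np.sin(yw),-np.cos(yw),0],[0,0,-1]]); rv=Ro.from_matrix(R.T@T).as_rotvec()
    print("row",np.round(rv,4).tolist(),np.round(d,4).tolist(),"yaw now",round(yaw(),4))
E
python3 - <<'E'
from h import *
cal=bot.calibration("top"); im=cv2.imread("pics/top0.png"); hsv=cv2.cvtColor(im,cv2.COLOR_BGR2HSV)
brass=cv2.inRange(hsv,(8,80,100),(25,255,255)); brass[:180]=0
for c,s,_ in blobs(brass,60): print("brass",c,s[4],ray(cal,c,.02)[:2])
red=cv2.inRange(hsv,(0,170,90),(6,255,255))|cv2.inRange(hsv,(174,170,90),(180,255,255))
for c,s,m in blobs(red,8):
    if c[1]>130: print("red",c,s[4],ray(cal,c,.01)[:2],ray(cal,c,.07)[:2])
    if s[4]>800: 
        b=cv2.boxPoints(cv2.minAreaRect(cv2.findContours(m.astype(np.uint8),0,1)[0][0])); print([ray(cal,p,.018)[:2] for p in b])
c2,i2=snap("wrist","w0"); print(c2)
R=Ro.from_quat(bot.get_obs()["tool_rot"]).as_matrix()
print("cam in tool", R.T@(-c2["R"].T@c2["t"]-bot.get_obs()["eef_pos"]), R.T@c2["R"].T)
E
```

```text
brass [  2.         191.97619048] 126 [0.52688326 0.8513884 ]
brass [ 68.86666667 183.31666667] 60 [0.55133355 0.64045931]
brass [283.15827338 212.01798561] 278 [ 0.449462  -0.0357277]
brass [246.27240143 213.68100358] 279 [0.44601313 0.07951167]
brass [377.45487365 216.24909747] 277 [ 0.43171028 -0.32860364]
brass [313.95970696 218.06959707] 273 [ 0.42904122 -0.13109911]
brass [343.79649123 219.55438596] 285 [ 0.42299351 -0.22360822]
red [177.05728643 184.54170854] 1990 [0.54369221 0.29877115] [0.53296017 0.28882493]
[array([0.64401364, 0.35587256]), array([0.64846701, 0.25393232]), array([0.44434483, 0.24076856]), array([0.4399871 , 0.34044621])]
red [136.38372093 163.01162791] 86 [0.6159259  0.43028312] [0.60234834 0.41515622]
red [282.56 177.08] 25 [ 0.56243212 -0.03713055] [ 0.55096186 -0.03384453]
{'mtx': array([[294.00459961,   0.        , 259.37140167],
       [  0.        , 294.00459961, 188.58861925],
       [  0.        ,   0.        ,   1.        ]]), 'R': array([[ 0.4261353 ,  0.90465781, -0.00172022],
       [ 0.86337322, -0.40611901,  0.29942283],
       [ 0.27017659, -0.12907982, -0.95411897]]), 't': array([-0.49810218, -0.03901154,  0.37970828])}
cam in tool [ 0.07575544 -0.00090076 -0.14248466] [[-1.46834233e-03 -9.54121587e-01 -2.99415834e-01]
 [ 9.99998912e-01 -1.35889645e-03 -5.73744879e-04]
 [ 1.40547260e-04 -2.99416351e-01  9.54122544e-01]]
```

```bash
python3 -c "
from h import *
go(.43,0.0,.17,0)
cal,im=snap('top');print()"
```

```text
row [-0.0005, 0.0021, 2.7028] [-0.3893, -0.3168, 0.0611] yaw now 2.7028
```

Units first: shifts go in units of 100 mm. So -0.389 m is -3.89, -0.317 m is -3.17.

Emit:
jog_arm(
  steps=[
    [0,0,2.7,-3.89,-3.17,0.61,0.085],
    [0,0,2.7,-3.89,-3.17,0.61,0.085],
    [0,0,2.7,-3.89,-3.17,0.61,0.085],
    [0,0,2.7,-3.89,-3.17,0.61,0.085],
    [0,0,2.7,-3.89,-3.17,0.61,0.085],
    [0,0,2.7,-3.89,-3.17,0.61,0.085],
    [0,0,2.7,-3.89,-3.17,0.61,0.085],
    [0,0,2.7,-3.89,-3.17,0.61,0.085],
    [0,0,2.7,-3.89,-3.17,0.61,0.085],
    [0,0,2.7,-3.89,-3.17,0.61,0.085],
  ],
)

```text
clock: 1.45
eef_pos: [0.4299, -0.0011, 0.1698]
tool_rot: [0.917, 0.398, -0.0, -0.0]
ft_force: [-0.8, 0.4, 0.1]
grip_width: 0.0851
grasp_force: 0.0
```

```bash
python3 -c "
from h import *
go(.43,0.0,.17,0)"
```

```text
row [-0.0005, 0.001, 0.8182] [0.0008, -0.0007, -0.0002] yaw now 0.8182
```

Emit:
jog_arm(
  steps=[
    [0,0,0.818,0,0,0,0.085],
    [0,0,0.818,0,0,0,0.085],
    [0,0,0.818,0,0,0,0.085],
    [0,0,0.818,0,0,0,0.085],
    [0,0,0.818,0,0,0,0.085],
    [0,0,0.818,0,0,0,0.085],
  ],
)

```text
clock: 2.2
eef_pos: [0.4297, 0.0004, 0.1702]
tool_rot: [1.0, 0.005, -0.0, 0.0]
ft_force: [-0.2, -0.5, 0.2]
grip_width: 0.0849
grasp_force: 0.0
```

```bash
python3 -c "
from h import *
c,i=snap('wrist','w1');print(bot.get_obs()['eef_pos'],yaw())
np.savez('w1.npz',**c)"
```

```text
[4.29776636e-01 3.95948191e-04 1.70205846e-01] 0.010987471012509544
```

Emit:
jog_arm(
  steps=[
    [0,0,0,0,1.8,0,0.085],
    [0,0,0,0,1.8,0,0.085],
    [0,0,0,0,1.8,0,0.085],
    [0,0,0,0,1.8,0,0.085],
  ],
)

```text
clock: 2.75
eef_pos: [0.4316, -0.183, 0.1702]
tool_rot: [1.0, 0.002, 0.0, 0.0]
ft_force: [-0.3, -0.1, -0.7]
grip_width: 0.0848
grasp_force: 0.0
```

```bash
python3 -c "
from h import *
c,i=snap('wrist','w2');print(bot.get_obs()['eef_pos'],yaw())
np.savez('w2.npz',**c)
a=cv2.imread('pics/w1.png')
cv2.imwrite('pics/w12.png',cv2.resize(np.vstack([a[:300],i[:300]]),(512,600)))"
```

```text
[ 0.43129645 -0.18107114  0.17005743] 0.006697893843570825
```

View pics/w12.png

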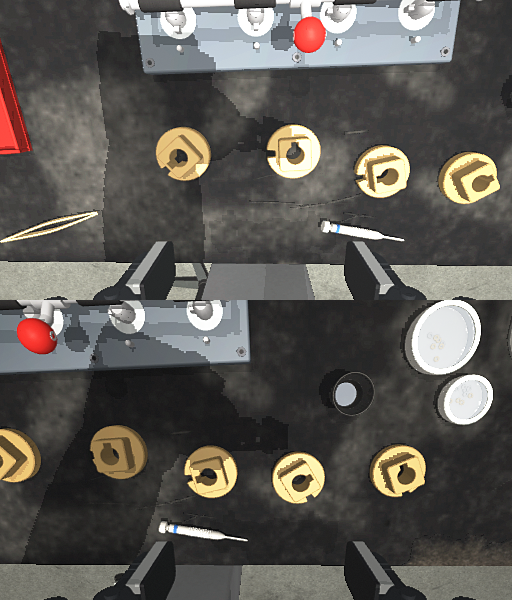

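```bash
cat > dies.py <<'E'
from h import *
def find(n):
    im=cv2.imread(f"pics/{n}.png"); cal=dict(np.load(f"{n}.npz")); hsv=cv2.cvtColor(im,cv2.COLOR_BGR2HSV)
    m=cv2.inRange(hsv,(10,60,50),(30,255,255)); m=cv2.morphologyEx(m,cv2.MORPH_OPEN,np.ones((3,3)))
    out=[]
    for c,s,b in blobs(m,900):
        if max(s[2],s[3])>75: continue
        out.append((c,s))
    return im,cal,out
if __name__=="__main__":
    rows=[]
    for n in("w1","w2"):
        im,cal,o=find(n)
        for c,s in sorted(o,key=lambda q:q[0][0]):
            cc=(s[0]+s[2]/2,s[1]+s[3]/2); print(n,np.round(c,1),s,np.round(ray(cal,cc,.010),4))
            if (n=="w1" and c[0]<420) or (n=="w2" and c[0]>250):
                x,y=int(c[0]),int(c[1]); rows.append(cv2.resize(im[y-33:y+33,x-33:x+33],(264,264),interpolation=cv2.INTER_CUBIC))
    while len(rows)<6: rows.append(np.zeros((264,264,3),np.uint8))
    cv2.imwrite("pics/crops.png",np.vstack([np.hstack(rows[:3]),np.hstack(rows[3:6])]))
E
python3 dies.py
```

```text
w1 [182.4 152.1] [ 156  127   55   54 2114] [0.4486 0.0786 0.01  ]
w1 [468.8 177.3] [ 438  152   62   52 2351] [ 0.4255 -0.2243  0.01  ]
w2 [ 17.5 155.9] [   0  128   41   55 1842] [0.4489 0.0649 0.01  ]
w2 [118.5 151.5] [  90  125   58   54 2432] [ 0.4529 -0.0382  0.01  ]
w2 [211.1 171.2] [ 184  145   54   54 2108] [ 0.4318 -0.1328  0.01  ]
w2 [297.6 176.8] [ 272  151   53   53 2076] [ 0.426  -0.2258  0.01  ]
w2 [397.5 170. ] [ 370  144   56   53 2310] [ 0.434  -0.3309  0.01  ]
```

View pics/crops.png

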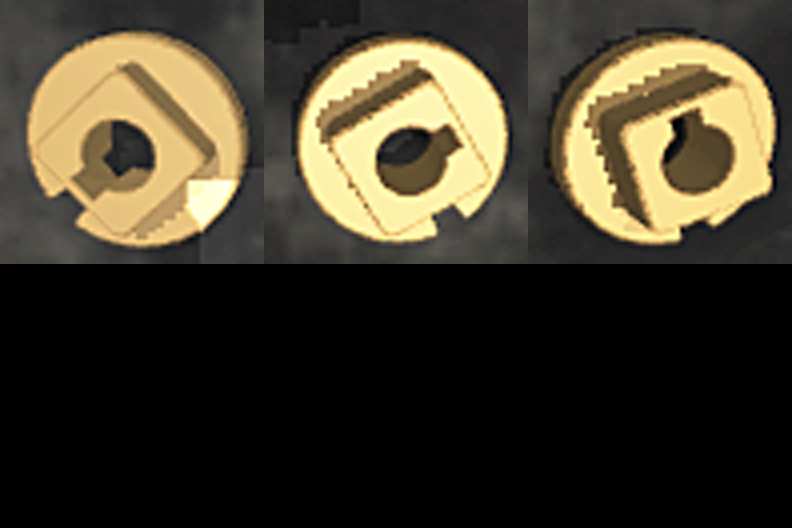

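```bash
python3 -c "
import cv2,numpy as np
f=lambda n,x,y:cv2.resize(cv2.imread(f'pics/{n}.png')[y-33:y+33,x-33:x+33],(264,264),interpolation=cv2.INTER_CUBIC)
cv2.imwrite('pics/crops2.png',np.vstack([np.hstack([f('w1',293,150),f('w1',382,171)]),np.hstack([f('w2',118,152),f('w2',211,171)])]))"
```

```text
(no output)
```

View pics/crops2.png

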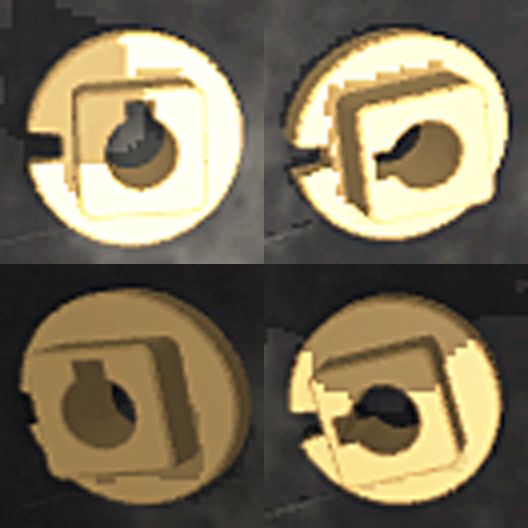

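Emit:
jog_arm(
  steps=[
    [0,0,0,1.58,-1.47,-0.3,0.085],
    [0,0,0,1.58,-1.47,-0.3,0.085],
    [0,0,0,1.58,-1.47,-0.3,0.085],
    [0,0,0,1.58,-1.47,-0.3,0.085],
    [0,0,0,1.58,-1.47,-0.3,0.085],
  ],
)

```text
clock: 3.42
eef_pos: [0.5892, -0.0273, 0.2]
tool_rot: [1.0, 0.008, 0.0, -0.0]
ft_force: [-0.1, 0.1, 0.3]
grip_width: 0.0846
grasp_force: 0.0
```

```bash
python3 -c "
from h import *
c,i=snap('wrist','w3');print(bot.get_obs()['eef_pos'],yaw())
np.savez('w3.npz',**c)
cv2.imwrite('pics/w3b.png',cv2.resize(i[60:330],None,fx=1.56,fy=1.56,interpolation=cv2.INTER_CUBIC))
for n in('w1','w2','w3'):
    im=cv2.imread(f'pics/{n}.png');cal=dict(np.load(n+'.npz'));h=cv2.cvtColor(im,cv2.COLOR_BGR2HSV)
    r=cv2.inRange(h,(0,170,90),(6,255,255))|cv2.inRange(h,(174,170,90),(180,255,255))
    for q,s,m in blobs(r,100): print(n,q,s,ray(cal,q,.07))
"
```

```text
[ 0.58794947 -0.02873105  0.19977463] 0.014089749615712513
w1 [308.78831169  34.53896104] [294  17  31  36 770] [ 0.55074502 -0.03617728  0.07      ]
w1 [ 10.42895157 114.31186801] [   0   40   32  114 1879] [0.49099293 0.19963653 0.07      ]
w2 [35.53097345 35.74139626] [  17   18   40   36 1017] [ 0.55099178 -0.017111    0.07      ]
w3 [ 18.16203073 210.7284575 ] [   0  108   54  166 5141] [0.55387999 0.21141666 0.07      ]
w3 [263.47858942 230.21410579] [253 219  22  24 397] [ 0.53625025 -0.03318762  0.07      ]
```

View pics/w3b.png

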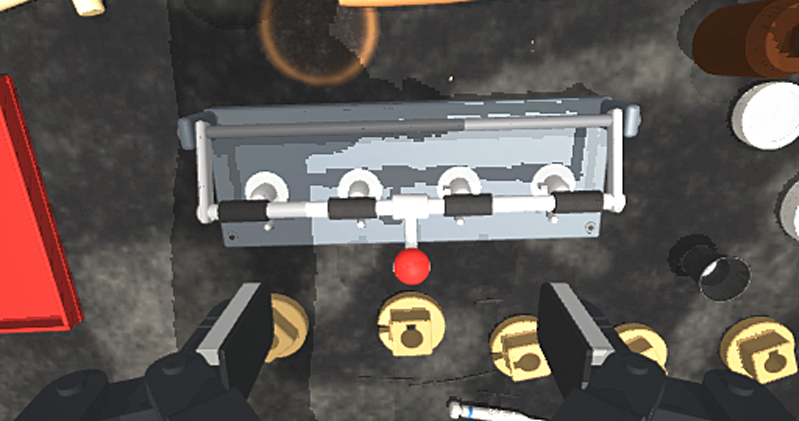

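```bash
python3 -c "
from h import *
P=[];u=[]
def tri(L):
    A=[]
    for n,(x,y) in L:
        c=dict(np.load(n+'.npz'));M=c['mtx']@np.c_[c['R'],c['t']];A+=[x*M[2]-M[0],y*M[2]-M[1]]
    v=np.linalg.svd(A)[2][-1];return v[:3]/v[3]
print(tri([('w1',(308.8,34.5)),('w3',(263.5,230.2))]),tri([('w1',(308.8,34.5)),('w2',(37,35)),('w3',(263.5,230.2))]))
c=dict(np.load('w3.npz'))
f=lambda x,y:(x/1.5625,y/1.56+60)
a,b=ray(c,f(225,247),.022),ray(c,f(600,236),.022);print(a,b,np.linalg.norm(a-b),(a+b)/2,np.arctan2(*(b-a)[:2]))
a,b=ray(c,f(232,237),.022),ray(c,f(590,228),.022);print(a,b,(a+b)/2,np.arctan2(*(b-a)[:2]))
for p in[(267,227),(361,224),(457,222),(554,217)]:print(ray(c,f(*p),.032))
for p in[(180,131),(637,121)]:print(ray(c,f(*p),.06))
go(.56,-.035,.14,0)
"
```

```text
[ 0.54676571 -0.03280302  0.0921006 ] [ 0.54704707 -0.03292371  0.09198822]
[0.52667866 0.10707562 0.022     ] [ 0.53981087 -0.17485378  0.022     ] 0.28223507897971595 [ 0.53324476 -0.03388908  0.022     ] 3.0950465029057477
[0.53490229 0.10098813 0.022     ] [ 0.54609941 -0.16649882  0.022     ] [ 0.54050085 -0.03275534  0.022     ] 3.0997566620742916
[0.5471475  0.07096321 0.032     ]
[0.55046518 0.00309767 0.032     ]
[ 0.55302467 -0.06594257  0.032     ]
[ 0.55786984 -0.13523699  0.032     ]
[0.62030929 0.11089894 0.06      ]
[ 0.630561   -0.16927352  0.06      ]
row [-0.0, 0.0014, 0.0141] [-0.028, 0.0059, 0.0598] yaw now 0.0141
```

In the tool's units: 0.05 m is 0.5, -0.041 m is -0.41.

Emit:
jog_arm(
  steps=[
    [0,0,-0.031,-0.41,0.05,0.5,0.05],
    [0,0,-0.031,-0.41,0.05,0.5,0.05],
    [0,0,-0.031,-0.41,0.05,0.5,0.05],
    [0,0,-0.031,-0.41,0.05,0.5,0.05],
  ],
)

```text
clock: 3.98
eef_pos: [0.55, -0.0369, 0.1529]
tool_rot: [1.0, 0.02, 0.003, 0.0]
ft_force: [0.0, -0.4, 0.5]
grip_width: 0.05
grasp_force: 0.0
```

```bash
python3 -c "
from h import *
go(.5469,-.0329,.073,.045)"
```

```text
row [0.0006, -0.0059, -0.0048] [-0.0035, -0.0042, 0.0799] yaw now 0.0402
```

In the tool's units: 0.079 m is 0.79, 0.05 m is 0.5.

Emit:
jog_arm(
  steps=[
    [0,0,-0.005,-0.03,-0.03,0.5,0.05],
    [0,0,-0.005,-0.03,-0.03,0.79,0.05],
    [0,0,-0.005,-0.03,-0.03,0.79,0.05],
    [0,0,-0.005,-0.03,-0.03,0.79,0.05],
    [0,0,-0.005,-0.03,-0.03,0.79,0.05],
  ],
)

```text
clock: 4.6
eef_pos: [0.5463, -0.0337, 0.0735]
tool_rot: [1.0, 0.023, 0.002, 0.0]
ft_force: [0.4, 0.5, 0.7]
grip_width: 0.0498
grasp_force: 0.0
```

```bash
python3 -c "
from h import *
go(.5469,-.0329,.073,.045)"
```

```text
row [0.0005, -0.0045, 0.0007] [0.0007, -0.0008, 0.0005] yaw now 0.0457
```

Emit:
jog_arm(
  steps=[
    [0,0,0,0,0,0,0.015],
    [0,0,0,0,0,0,0.015],
    [0,0,0,0,0,0,0.015],
    [0,0,0,0,0,0,0.015],
  ],
)

```text
clock: 5.1
eef_pos: [0.5443, -0.032, 0.0717]
tool_rot: [1.0, 0.023, 0.0, -0.002]
ft_force: [0.2, 4.0, 0.2]
grip_width: 0.019
grasp_force: 58.5
```

Emit:
jog_arm(
  steps=[
    [0,0,0,0.075,0,-0.132,0.015],
    [0,0,0,0.172,0,-0.249,0.015],
    [0,0,0,0.288,0,-0.348,0.015],
    [0,0,0,0.42,0,-0.424,0.015],
    [0,0,0,0.563,0,-0.476,0.015],
    [0,0,0,0.713,0,-0.502,0.015],
    [0,0,0,0.865,0,-0.501,0.015],
    [0,0,0,1.015,0,-0.474,0.015],
    [0,0,0,1.157,0,-0.42,0.015],
    [0,0,0,1.288,0,-0.343,0.015],
  ],
)

```text
clock: 6.35
eef_pos: [0.6742, -0.0261, 0.1067]
tool_rot: [1.0, 0.024, 0.001, -0.001]
ft_force: [-0.1, 5.6, 2.8]
grip_width: 0.0187
grasp_force: 59.4
```

Emit:
jog_arm(
  steps=[
    [0,0,0,0,0,0,0.015],
    [0,0,0,0,0,0,0.015],
  ],
)

```text
clock: 6.6
eef_pos: [0.675, -0.0261, 0.1061]
tool_rot: [1.0, 0.024, 0.002, -0.001]
ft_force: [4.1, 6.0, 2.0]
grip_width: 0.0191
grasp_force: 59.3
```

Emit:
jog_arm(
  steps=[
    [0,0,0,0,0,0,0.05],
    [0,0,0,0,0,0,0.05],
    [0,0,0,0,0,0,0.06],
    [0,0,0,0,0,-0.6,0.06],
    [0,0,0,-0.65,0,-1,0.06],
    [0,0,0,-0.75,0,-1,0.06],
    [0,0,0,-0.75,0,-1,0.06],
    [0,0,0,-0.75,0,-1,0.06],
    [0,0,0,-0.75,0,-1,0.06],
    [0,0,0,-0.75,0,-1,0.06],
  ],
)

```text
clock: 7.85
eef_pos: [0.5981, -0.0311, 0.2045]
tool_rot: [1.0, 0.023, -0.001, -0.0]
ft_force: [0.2, -0.4, -0.3]
grip_width: 0.0598
grasp_force: 0.0
```

```bash
python3 -c "
from h import *
c,i=snap('wrist','w4');print(bot.get_obs()['eef_pos'],yaw())
np.savez('w4.npz',**c)
cv2.imwrite('pics/w4b.png',cv2.resize(i[60:300,120:420],None,fx=2.5,fy=2.5,interpolation=cv2.INTER_CUBIC))
"
```

```text
[ 0.59808981 -0.03106156  0.20467111] 0.045889859643664946
```

View pics/w4b.png

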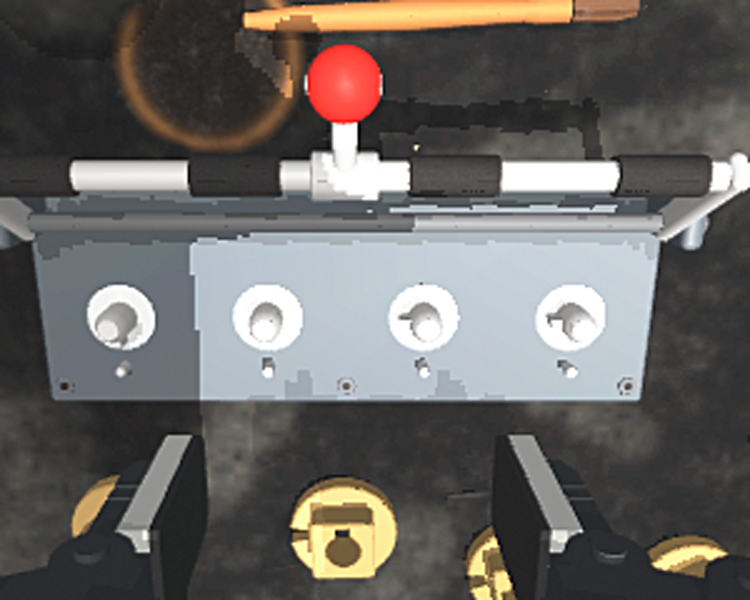

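```bash
python3 -c "
from h import *
c=dict(np.load('w4.npz')); f=lambda x,y:((x+.5)/2.5-.5+120,(y+.5)/2.5-.5+60)
P=lambda L,z:np.array([ray(c,f(*p),z)[:2] for p in L])
R=P([(121.5,318),(267.5,318),(424,317),(570.5,317)],.022); psi=.0455
ex=np.array([np.cos(psi),np.sin(psi)]);ey=np.array([-ex[1],ex[0]])
print(R,R.mean(0)); d=R[0]-R[3];print(np.linalg.norm(d),np.arctan2(-d[0],d[1]))
E=P([(52,401),(640,400)],.022);print(E,np.linalg.norm(E[0]-E[1]),E.mean(0)+.043*ex)
S=P([(64,386),(346,386),(627,386)],.022);print(S)
Q=P([(124,370),(268,370),(424,370),(570,370)],.032);print(Q.mean(0)+.024*ex,np.diff(Q,axis=0))
"
```

```text
[[ 0.57011021  0.07221081]
 [ 0.57311856  0.00470316]
 [ 0.576826   -0.06761706]
 [ 0.57984284 -0.13531549]] [ 0.5749744  -0.03150465]
0.20775439075682936 0.04686399233301904
[[ 0.52680785  0.10755597]
 [ 0.53989307 -0.17422804]] 0.28208766699194976 [ 0.57630596 -0.03138021]
[[ 0.53485639  0.10124354]
 [ 0.54084394 -0.03305564]
 [ 0.5468093  -0.16685692]]
[ 0.57686433 -0.03171284] [[ 0.00294234 -0.06600318]
 [ 0.00318726 -0.07149732]
 [ 0.00298269 -0.06690839]]
```

```bash
python3 -c "
from h import *
go(.450,-.037,.10,.045)"
```

```text
row [-0.0001, 0.0013, 0.0009] [-0.1481, -0.0009, 0.1049] yaw now 0.0459
```

```bash
cat > near.py <<'E'
from h import *
import sys
# brass blob of a die near given point; centre of its min enclosing circle cast on z
def near(x,y,n="wrist",z=.010):
    cal,im=snap(n); hsv=cv2.cvtColor(im,cv2.COLOR_BGR2HSV)
    m=cv2.inRange(hsv,(10,60,40),(32,255,255)); m=cv2.morphologyEx(m,cv2.MORPH_CLOSE,np.ones((3,3)))
    best=None
    for c,s,b in blobs(m,200):
        h=cv2.convexHull(cv2.findNonZero(b.astype(np.uint8))); (cx,cy),r=cv2.minEnclosingCircle(h)
        p=ray(cal,(cx,cy),z); d=np.hypot(p[0]-x,p[1]-y); rr=np.hypot(*(ray(cal,(cx+r,cy),z)-p)[:2])
        if best is None or d<best[0]: best=(d,p,rr,b,(cx,cy),r)
    return best,im,cal
if __name__=="__main__":
    b,im,cal=near(float(sys.argv[1]),float(sys.argv[2])); print(b[1],"r",b[2],"px",b[4],b[5])
    (x,y),r=b[4],b[5]
    # edges of the boss: strongest line angle inside the die
    if len(sys.argv)>3: 
        cv2.imwrite(f"pics/{sys.argv[3]}.png",im)
E
```

Emit:
jog_arm(
  steps=[
    [0,0,0,-0.6,0,0.3,0.06],
    [0,0,0,-1.2,0,0.8,0.06],
    [0,0,0,-1.48,0,1.05,0.06],
    [0,0,0,-1.48,0,1.05,0.06],
    [0,0,0,-1.48,0,1.05,0.06],
    [0,0,0,-1.48,0,1.05,0.06],
  ],
)

```text
clock: 8.65
eef_pos: [0.4534, -0.0381, 0.1023]
tool_rot: [1.0, 0.023, 0.002, 0.0]
ft_force: [-0.7, 0.0, 0.2]
grip_width: 0.0602
grasp_force: 0.0
```

```bash
python3 near.py .45 -.037 d2; python3 -c "
from h import *
go(.450,-.037,.011,.045)"
```

```text
[ 0.45305002 -0.03526486  0.01      ] r 0.028396282879407018 px (254.7870330810547, 192.97222900390625) 33.7556266784668
row [0.0006, -0.0045, 0.001] [-0.0036, -0.0013, 0.0911] yaw now 0.046
```

In the tool's units: 0.091 m is 0.91, -0.002 m is -0.02.

Emit:
jog_arm(
  steps=[
    [0,0,0,-0.01,-0.02,0.5,0.055],
    [0,0,0,-0.01,-0.02,0.8,0.055],
    [0,0,0,-0.01,-0.02,0.91,0.055],
    [0,0,0,-0.01,-0.02,0.91,0.055],
    [0,0,0,-0.01,-0.02,0.91,0.055],
  ],
)

```text
clock: 9.32
eef_pos: [0.4506, -0.0361, 0.0109]
tool_rot: [1.0, 0.023, 0.001, 0.0]
ft_force: [0.3, 0.6, 0.3]
grip_width: 0.0551
grasp_force: 0.0
```

Emit:
jog_arm(
  steps=[
    [0,0,0,0,0,0,0.02],
    [0,0,0,0,0,0,0.02],
    [0,0,0,0,0,0,0.02],
    [0,0,0,0,0,0,0.02],
  ],
)

```text
clock: 9.82
eef_pos: [0.4502, -0.0359, 0.011]
tool_rot: [1.0, 0.023, 0.002, -0.0]
ft_force: [0.2, 0.3, 5.5]
grip_width: 0.0302
grasp_force: 60.2
```

In the tool's units: -0.001 m is -0.01.

Emit:
jog_arm(
  steps=[
    [0,0,0,0,0,-0.01,0.06],
    [0,0,0,0,0,-0.01,0.06],
    [0,0,0.188,0,0,-0.01,0.06],
    [0,0,0.376,0,0,-0.01,0.06],
    [0,0,0.564,0,0,-0.01,0.06],
    [0,0,0.752,0,0,-0.01,0.06],
    [0,0,0.94,0,0,-0.01,0.06],
    [0,0,1.128,0,0,-0.01,0.06],
    [0,0,1.316,0,0,-0.01,0.06],
    [0,0,1.504,0,0,-0.01,0.06],
  ],
)

```text
clock: 11.08
eef_pos: [0.3268, -0.2018, 0.012]
tool_rot: [0.927, -0.357, 0.022, -0.113]
ft_force: [-0.6, 1.5, 0.3]
grip_width: 0.0601
grasp_force: 0.8
```

Emit:
jog_arm(
  steps=[
    [0,0,0.067,0,0,0,0.06],
    [0,0,0.067,0,0,0,0.06],
    [0,0,0.067,0,0,0,0.06],
    [0,0,0.067,0,0,0,0.02],
    [0,0,0.067,0,0,0,0.02],
    [0,0,0.067,0,0,0,0.02],
    [0,0,0.067,0,0,0,0.02],
  ],
)

```text
clock: 11.95
eef_pos: [0.3154, -0.2096, 0.012]
tool_rot: [0.917, -0.379, 0.017, -0.121]
ft_force: [-0.4, 6.2, 11.8]
grip_width: 0.0201
grasp_force: 6.5
```

Emit:
jog_arm(
  steps=[
    [0,0,0,0,0,-0.6,0.02],
    [0,0,0,0,0,-0.8,0.02],
    [0,0,0,0,0,-0.8,0.02],
    [0,0,0,0,0,-0.8,0.02],
  ],
)

```text
clock: 12.45
eef_pos: [0.3047, -0.2275, 0.0881]
tool_rot: [0.917, -0.379, 0.017, -0.119]
ft_force: [-0.6, -0.3, -0.1]
grip_width: 0.0206
grasp_force: 0.0
```

```bash
python3 -c "
from h import *
psi=.046;e=np.array([np.cos(psi),np.sin(psi)]);o=np.array([.5755,-.0312]);f=np.array([-e[1],e[0]])
for y in(.104,.036,-.036,-.104):print(y,o+y*f)
go(*(o-.036*f),.10,.046)"
```

```text
0.104 [0.57071769 0.07268999]
0.036 [0.57384458 0.00476192]
-0.036 [ 0.57715542 -0.06716192]
-0.104 [ 0.58028231 -0.13508999]
row [-0.2449, -0.0403, -0.8259] [0.081, -0.3009, 0.0544] yaw now -0.777
```

```bash
python3 -c "
from h import *
print(bot.get_obs()['joint_pos'])
c,i=snap('top')
i=i[130:260,220:420]
cv2.imwrite('pics/t1.png',cv2.resize(i,None,fx=4,fy=4,interpolation=cv2.INTER_CUBIC))"
```

```text
[-0.82479767  0.19067749 -0.49325194  0.95765719  0.23069271  3.09257777]
```

View pics/t1.png

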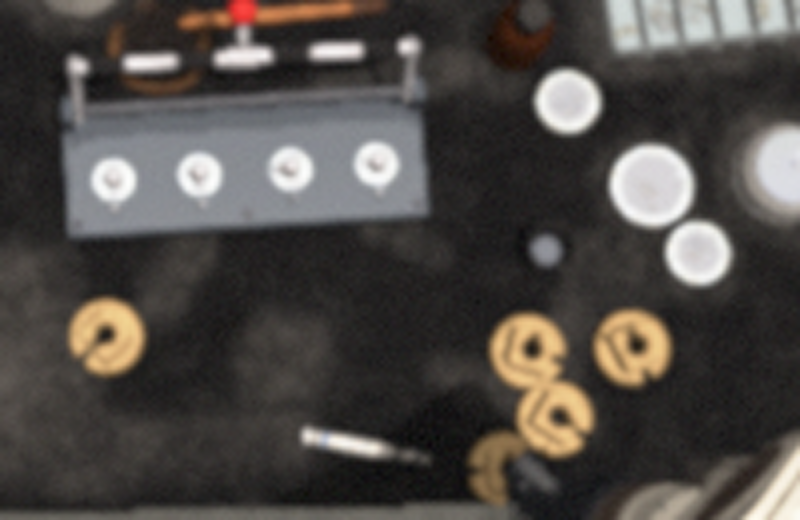

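```bash
python3 -c "
from h import *
go(.38,-.2,.2,0.9)"
```

```text
row [-0.227, -0.1507, -1.675] [0.028, -0.0968, -0.0942] yaw now -0.7769
```

Units first: shifts go in units of 100 mm. So -0.097 m is -0.97, -0.094 m is -0.94.

Emit:
jog_arm(
  steps=[
    [0,0,0,0,0,-0.5,0.06],
    [0,0,0,0,0,-0.9,0.06],
    [-0.227,-0.151,-1.675,0.28,-0.97,-0.94,0.06],
    [-0.227,-0.151,-1.675,0.28,-0.97,-0.94,0.06],
    [-0.227,-0.151,-1.675,0.28,-0.97,-0.94,0.06],
    [-0.227,-0.151,-1.675,0.28,-0.97,-0.94,0.06],
    [-0.227,-0.151,-1.675,0.28,-0.97,-0.94,0.06],
    [-0.227,-0.151,-1.675,0.28,-0.97,-0.94,0.06],
    [-0.227,-0.151,-1.675,0.28,-0.97,-0.94,0.06],
    [-0.227,-0.151,-1.675,0.28,-0.97,-0.94,0.06],
  ],
)

```text
clock: 13.75
eef_pos: [0.3801, -0.1999, 0.1993]
tool_rot: [0.937, 0.348, 0.001, -0.016]
ft_force: [0.4, 0.2, 0.8]
grip_width: 0.0602
grasp_force: 0.0
```

```bash
python3 -c "
from h import *
go(.38,-.2,.2,3.14);print(bot.get_obs()['joint_pos'])"
```

```text
row [0.0035, -0.0404, -2.4279] [-0.0001, 0.0, -0.0007] yaw now 0.7116
[-0.5000402   0.13695814 -0.20947376  1.24615798  0.02249002  1.92949956]
```

Emit:
jog_arm(
  steps=[
    [0.003,-0.04,-2.428,0,0,0,0.06],
    [0.003,-0.04,-2.428,0,0,0,0.06],
    [0.003,-0.04,-2.428,0,0,0,0.06],
    [0.003,-0.04,-2.428,0,0,0,0.06],
    [0.003,-0.04,-2.428,0,0,0,0.06],
    [0.003,-0.04,-2.428,0,0,0,0.06],
    [0.003,-0.04,-2.428,0,0,0,0.06],
    [0.003,-0.04,-2.428,0,0,0,0.06],
    [0.003,-0.04,-2.428,0,0,0,0.06],
    [0.003,-0.04,-2.428,0,0,0,0.06],
  ],
)

```text
clock: 15.0
eef_pos: [0.3799, -0.1999, 0.1993]
tool_rot: [0.274, 0.962, 0.001, -0.005]
ft_force: [0.2, 0.6, -0.1]
grip_width: 0.0601
grasp_force: 0.0
```

```bash
python3 -c "
from h import *
go(.39,-.17,.2,3.14)"
```

```text
row [0.0019, -0.0093, -0.5533] [0.0072, 0.0307, -0.0007] yaw now 2.5867
```

In the tool's units: 0.065 m is 0.65, -0.04 m is -0.4.

Emit:
jog_arm(
  steps=[
    [0,0,-0.553,-0.4,0.65,0,0.06],
    [0,0,-0.553,-0.4,0.65,0,0.06],
    [0,0,-0.553,-0.4,0.65,0,0.06],
    [0,0,-0.553,-0.4,0.65,0,0.06],
    [0,0,-0.553,-0.4,0.65,0,0.06],
  ],
)

```text
clock: 15.62
eef_pos: [0.4485, -0.1665, 0.1998]
tool_rot: [0.006, 1.0, 0.002, -0.004]
ft_force: [0.5, 0.5, 0.7]
grip_width: 0.0596
grasp_force: 0.0
```

```bash
python3 -c "
from h import *
c,i=snap('wrist','w5');print(bot.get_obs()['eef_pos'],yaw());np.savez('w5.npz',**c)
hsv=cv2.cvtColor(i,cv2.COLOR_BGR2HSV);m=cv2.inRange(hsv,(10,60,40),(32,255,255))
for q,s,b in blobs(m,300): print(q,s,ray(c,q,.015))
cv2.imwrite('pics/w5b.png',cv2.resize(i[:280],None,fx=1.56,fy=1.56,interpolation=cv2.INTER_CUBIC))"
```

```text
[ 0.44858716 -0.16667279  0.2001093 ] 3.1309150522197164
[184.2005717  103.89090043] [ 139   36   88  141 6297] [ 0.3777496  -0.24666862  0.015     ]
[116.08151383 153.79136342] [  88  129   55   50 2061] [ 0.43063181 -0.3278385   0.015     ]
[470.59285378 162.39445228] [ 443  138   59   50 2127] [0.44577454 0.07354519 0.015     ]
[203.44827586 325.27777778] [190 313  29  30 522] [ 0.66689797 -0.24573611  0.015     ]
```

View pics/w5b.png

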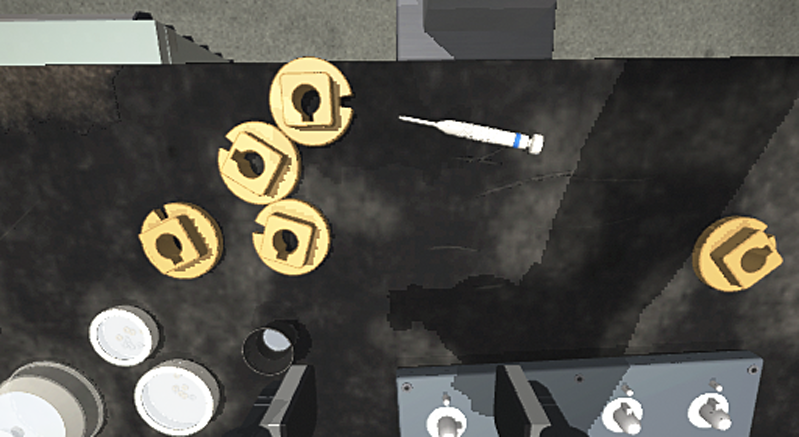

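```bash
python3 -c "
import cv2
i=cv2.imread('pics/w5.png')[30:185,85:235]
cv2.imwrite('pics/w5c.png',cv2.resize(i,None,fx=3.8,fy=3.8,interpolation=cv2.INTER_CUBIC))"
```

```text
(no output)
```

View pics/w5c.png

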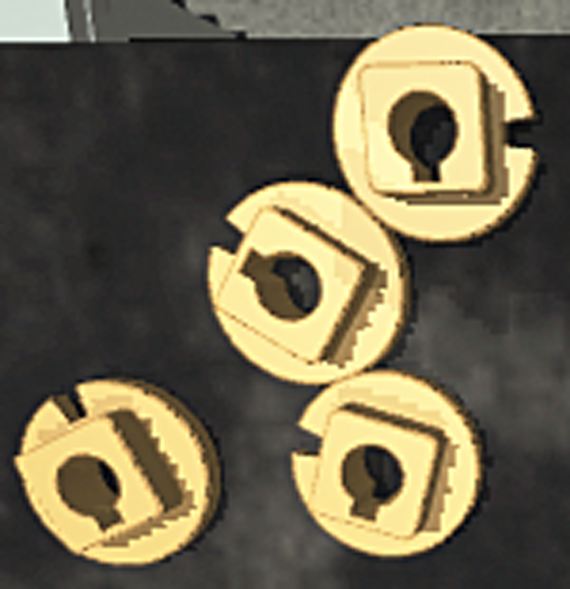

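```bash
python3 -c "
from h import *
c=dict(np.load('w5.npz'))
for n,p in dict(d2=(427,128),d3=(297,283),d4=(379,472),d5=(97,484)).items(): print(n,ray(c,((p[0]+.5)/3.8-.5+85,(p[1]+.5)/3.8-.5+30),.026))
go(.35,-.185,.1,3.14)"
```

```text
d2 [ 0.33893514 -0.22787532  0.026     ]
d3 [ 0.37753878 -0.26616657  0.026     ]
d4 [ 0.42973628 -0.24837254  0.026     ]
d5 [ 0.43214741 -0.32944161  0.026     ]
row [0.0034, -0.0066, -0.0091] [0.0977, -0.0197, 0.1007] yaw now 3.1309
```

In the tool's units: 0.11 m is 1.1, 0.1 m is 1.

Emit:
jog_arm(
  steps=[
    [0,0,-0.009,0.5,-0.3,0.4,0.055],
    [0,0,-0.009,1,-0.55,0.8,0.055],
    [0,0,-0.009,1.1,-0.62,1.1,0.055],
    [0,0,-0.009,1.1,-0.62,1.1,0.055],
    [0,0,-0.009,1.1,-0.62,1.1,0.055],
    [0,0,-0.009,1.1,-0.62,1.1,0.055],
  ],
)

```text
clock: 16.42
eef_pos: [0.34, -0.2281, 0.0927]
tool_rot: [-0.001, 1.0, 0.001, -0.001]
ft_force: [0.0, 0.0, 0.5]
grip_width: 0.055
grasp_force: 0.0
```

```bash
python3 -c "
from h import *
go(.339,-.228,.0125,3.14)"
```

```text
row [0.0012, -0.0022, 0.0029] [0.0009, 0.0, 0.0802] yaw now -3.1403
```

Descend, grip, lift 25 mm, carry to a clear spot (0.42, -0.06).

Emit:
jog_arm(
  steps=[
    [0,0,0,0.01,0,0.5,0.052],
    [0,0,0,0.01,0,0.75,0.05],
    [0,0,0,0.01,0,0.8,0.05],
    [0,0,0,0.01,0,0.8,0.05],
    [0,0,0,0.01,0,0.8,0.02],
    [0,0,0,0.01,0,0.8,0.02],
    [0,0,0,0.01,0,0.8,0.02],
    [0,0,0,0.01,0,0.8,0.02],
  ],
)

```text
clock: 17.42
eef_pos: [0.3379, -0.228, 0.0127]
tool_rot: [-0.0, 1.0, 0.001, -0.001]
ft_force: [-0.3, 0.5, 6.1]
grip_width: 0.0304
grasp_force: 59.8
```

Emit:
jog_arm(
  steps=[
    [0,0,0,0,0,-0.3,0.02],
    [0,0,0,0,0,-0.3,0.02],
    [0,0,0,-0.4,0.6,-0.3,0.02],
    [0,0,0,-0.7,1.2,-0.3,0.02],
    [0,0,0,-0.8,1.68,-0.3,0.02],
    [0,0,0,-0.8,1.68,-0.3,0.02],
    [0,0,0,-0.8,1.68,-0.3,0.02],
    [0,0,0,-0.8,1.68,-0.3,0.02],
  ],
)

```text
clock: 18.42
eef_pos: [0.4159, -0.0604, 0.0409]
tool_rot: [0.001, 1.0, 0.001, -0.003]
ft_force: [0.7, 0.6, -0.9]
grip_width: 0.0304
grasp_force: 60.4
```

```bash
python3 -c "
from h import *
go(.42,-.06,.0125,3.14)"
```

```text
row [0.003, -0.0063, -0.0003] [-0.0043, 0.0003, 0.0283] yaw now 3.1397
```

Emit:
jog_arm(
  steps=[
    [0,0,0,0,0,0.2,0.02],
    [0,0,0,0,0,0.275,0.02],
    [0,0,0,0,0,0.275,0.02],
    [0,0,0,0,0,0.275,0.058],
    [0,0,0,0,0,0.275,0.058],
    [0,0,0.188,0,0,0.275,0.058],
    [0,0,0.376,0,0,0.275,0.058],
    [0,0,0.564,0,0,0.275,0.058],
    [0,0,0.752,0,0,0.275,0.058],
    [0,0,0.94,0,0,0.275,0.058],
  ],
)

```text
clock: 19.68
eef_pos: [0.4168, -0.0592, 0.0141]
tool_rot: [0.454, 0.891, 0.0, -0.003]
ft_force: [0.2, 0.0, 0.1]
grip_width: 0.0579
grasp_force: 0.0
```

Emit:
jog_arm(
  steps=[
    [0,0,0.188,0,0,0,0.058],
    [0,0,0.376,0,0,0,0.058],
    [0,0,0.564,0,0,0,0.058],
    [0,0,0.63,0,0,0,0.058],
    [0,0,0.63,0,0,0,0.058],
    [0,0,0.63,0,0,0,0.02],
    [0,0,0.63,0,0,0,0.02],
    [0,0,0.63,0,0,0,0.02],
    [0,0,0.63,0,0,0,0.02],
    [0,0,0.63,0,0,0,0.02],
  ],
)

```text
clock: 20.92
eef_pos: [0.4167, -0.0592, 0.0141]
tool_rot: [0.706, 0.709, -0.001, -0.003]
ft_force: [0.7, 0.6, -1.2]
grip_width: 0.0305
grasp_force: 48.9
```

```bash
python3 near.py .42 -.06 d2g; python3 -c "
from h import *
go(.42,-.06,.1,1.57)
o=np.array([.5755,-.0312]);p=.046;go(*(o-.036*np.array([-np.sin(p),np.cos(p)])),.10,p+np.pi)"
```

```text
[ 0.41688252 -0.05968106  0.01      ] r 0.02847813380353539 px (259.4052734375, 240.18138122558594) 51.488868713378906
row [-0.0048, -0.0031, 0.0049] [-0.0006, 0.0029, -0.086] yaw now 1.5749
row [-0.0012, -0.0063, -1.6127] [-0.0084, 0.1601, -0.0868] yaw now 1.5749
```

In the tool's units: -0.05 m is -0.5, 0.16 m is 1.6.

Emit:
jog_arm(
  steps=[
    [0,0,0,0,0,-0.5,0.02],
    [0,0,0,0,0,-0.87,0.02],
    [0,0,-0.188,-0.08,0.4,-0.87,0.02],
    [0,0,-0.376,-0.08,0.8,-0.87,0.02],
    [0,0,-0.564,-0.08,1.2,-0.87,0.02],
    [0,0,-0.752,-0.08,1.6,-0.87,0.02],
    [0,0,-0.94,-0.08,1.6,-0.87,0.02],
    [0,0,-1.128,-0.08,1.6,-0.87,0.02],
    [0,0,-1.316,-0.08,1.6,-0.87,0.02],
    [0,0,-1.504,-0.08,1.6,-0.87,0.02],
  ],
)

```text
clock: 22.22
eef_pos: [0.5761, -0.0667, 0.0985]
tool_rot: [0.03, 1.0, 0.002, -0.004]
ft_force: [0.4, 0.2, -2.6]
grip_width: 0.0299
grasp_force: 65.2
```

Emit:
jog_arm(
  steps=[
    [0,0,-0.109,0,0,0,0.02],
    [0,0,-0.109,0,0,0,0.02],
    [0,0,-0.109,0,0,0,0.02],
    [0,0,-0.109,0,0,0,0.02],
  ],
)

```text
clock: 22.72
eef_pos: [0.5768, -0.0668, 0.0996]
tool_rot: [-0.021, 1.0, 0.002, -0.003]
ft_force: [0.6, 0.2, -2.3]
grip_width: 0.03
grasp_force: 65.2
```

```bash
python3 -c "
from h import *
o=np.array([.5755,-.0312]);p=.046;go(*(o-.036*np.array([-np.sin(p),np.cos(p)])),.059,p+np.pi)
c,i=snap('wrist','w6');print(bot.get_obs()['grip_width'],bot.get_obs()['eef_pos'])
cv2.imwrite('pics/w6b.png',cv2.resize(i[100:384,100:420],None,fx=2,fy=2,interpolation=cv2.INTER_CUBIC))"
```

```text
row [0.0035, -0.0058, -0.0048] [-0.0006, -0.0005, 0.0406] yaw now -3.1004
0.030471979830076927 [ 0.57681077 -0.06680701  0.09968647]
```

View pics/w6b.png

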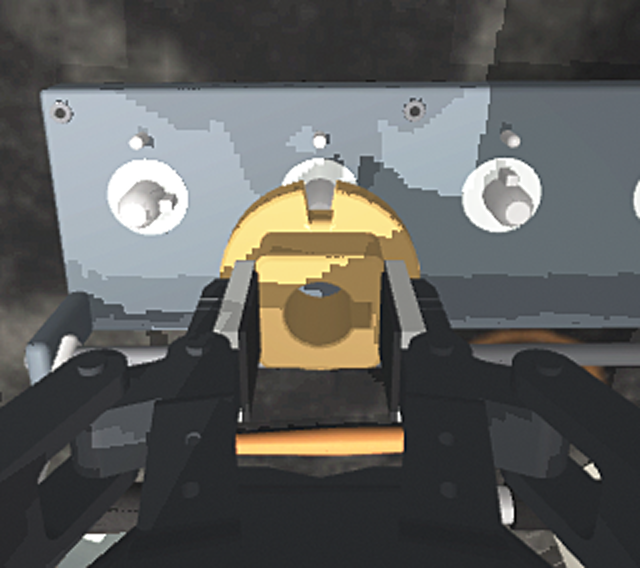

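In the tool's units: 0.05 m is 0.5, -0.0004 m is -0.004.

Emit:
jog_arm(
  steps=[
    [0,0,-0.004,-0.004,-0.004,0.35,0.02],
    [0,0,-0.004,-0.004,-0.004,0.45,0.02],
    [0,0,-0.004,-0.004,-0.004,0.5,0.02],
    [0,0,-0.004,-0.004,-0.004,0.5,0.02],
    [0,0,-0.004,-0.004,-0.004,0.5,0.02],
  ],
)

```text
clock: 23.4
eef_pos: [0.5773, -0.0671, 0.0506]
tool_rot: [-0.023, 1.0, 0.002, -0.002]
ft_force: [-0.5, -0.0, -2.4]
grip_width: 0.0301
grasp_force: 65.1
```

Emit:
jog_arm(
  steps=[
    [0,0,0,0,0,0.05,0.02],
    [0,0,0,0,0,0.05,0.02],
  ],
)

```text
clock: 23.65
eef_pos: [0.577, -0.067, 0.0447]
tool_rot: [-0.023, 1.0, 0.002, -0.003]
ft_force: [-1.3, -0.2, -3.1]
grip_width: 0.0301
grasp_force: 65.2
```

Emit:
jog_arm(
  steps=[
    [0,0,0,0,0,0.05,0.02],
    [0,0,0,0,0,0.08,0.02],
    [0,0,0,0,0,0.088,0.02],
    [0,0,0,0,0,0.088,0.02],
  ],
)

```text
clock: 24.15
eef_pos: [0.5769, -0.067, 0.0364]
tool_rot: [-0.023, 1.0, 0.002, -0.003]
ft_force: [-3.4, 0.3, 2.1]
grip_width: 0.0304
grasp_force: 65.6
```

Emit:
jog_arm(
  steps=[
    [0,0,0,0,0,0,0.055],
    [0,0,0,0,0,0,0.055],
    [0,0,0,0,0,-0.4,0.055],
    [0,0,0,0,0,-0.8,0.055],
    [0,0,0,0,0,-0.8,0.055],
    [0,0,0,0,0,-0.8,0.055],
  ],
)

```text
clock: 24.9
eef_pos: [0.5774, -0.0672, 0.1157]
tool_rot: [-0.023, 1.0, 0.002, -0.003]
ft_force: [-0.9, 0.2, -1.0]
grip_width: 0.0549
grasp_force: 0.0
```

```bash
python3 -c "
from h import *
go(.3775,-.2662,.1,2.63)"
```

```text
row [0.0019, -0.0059, 0.5575] [0.2087, -0.1896, 0.0162] yaw now -3.0956
```

Emit:
jog_arm(
  steps=[
    [0,0,0.1,0.4,-0.4,0,0.055],
    [0,0,0.2,0.8,-0.8,0,0.055],
    [0,0,0.3,1.2,-1.2,0,0.055],
    [0,0,0.4,1.65,-1.6,0.16,0.055],
    [0,-0.003,0.557,2.09,-1.9,0.16,0.055],
    [0,-0.003,0.557,2.09,-1.9,0.16,0.055],
    [0,-0.003,0.557,2.09,-1.9,0.16,0.055],
    [0,-0.003,0.557,2.09,-1.9,0.16,0.055],
    [0,-0.003,0.557,2.09,-1.9,0.16,0.055],
  ],
)

```text
clock: 26.02
eef_pos: [0.3781, -0.2659, 0.1003]
tool_rot: [0.252, 0.968, 0.001, -0.002]
ft_force: [-0.2, 0.3, -0.6]
grip_width: 0.0549
grasp_force: 0.0
```

```bash
python3 near.py .3775 -.2662 d3g; python3 -c "
from h import *
go(.3775,-.2662,.0125,2.63)"
```

```text
[ 0.39883976 -0.25542956  0.01      ] r 0.053314747904469356 px (283.0, 206.5) 62.9623908996582
row [0.0009, -0.0035, 0.0028] [0.0001, -0.0006, 0.0879] yaw now 2.6328
```

View pics/d3g.png

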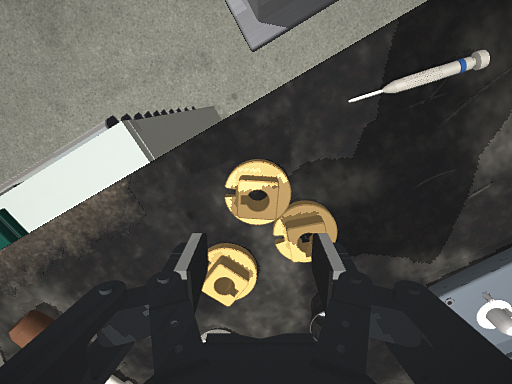

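In the tool's units: 0.05 m is 0.5, 0.088 m is 0.88.

Emit:
jog_arm(
  steps=[
    [0,0,0,0,0,0.5,0.05],
    [0,0,0,0,0,0.8,0.05],
    [0,0,0,0,0,0.88,0.05],
    [0,0,0,0,0,0.88,0.05],
    [0,0,0,0,0,0.88,0.02],
    [0,0,0,0,0,0.88,0.02],
    [0,0,0,0,0,0.88,0.02],
    [0,0,0,0,0,0.88,0.02],
  ],
)

```text
clock: 27.08
eef_pos: [0.3782, -0.2673, 0.0142]
tool_rot: [0.253, 0.968, 0.0, 0.0]
ft_force: [-0.9, 0.9, 6.7]
grip_width: 0.0303
grasp_force: 58.7
```

Emit:
jog_arm(
  steps=[
    [0,0,0,0,0,-0.3,0.02],
    [0,0,0,0,0,-0.3,0.02],
    [0,0,0,0.15,0.5,-0.3,0.02],
    [0,0,0,0.3,1,-0.3,0.02],
    [0,0,0,0.45,1.5,-0.3,0.02],
    [0,0,0,0.64,2,-0.3,0.02],
    [0,0,0,0.64,2,-0.3,0.02],
    [0,0,0,0.64,2,-0.3,0.02],
    [0,0,0,0.64,2,-0.3,0.02],
  ],
)

```text
clock: 28.2
eef_pos: [0.4188, -0.0618, 0.0426]
tool_rot: [0.254, 0.967, 0.001, -0.002]
ft_force: [-0.5, -0.5, -2.1]
grip_width: 0.0304
grasp_force: 59.2
```

```bash
python3 -c "
from h import *
go(.42,-.06,.0135,4.20)"
```

```text
row [0.0033, -0.0025, -1.5715] [-0.0003, 0.0021, 0.0291] yaw now 2.6285
```

In the tool's units: 0.029 m is 0.29, 0.02 m is 0.2.

Emit:
jog_arm(
  steps=[
    [0,0,0,0,0,0.2,0.02],
    [0,0,0,0,0,0.29,0.02],
    [0,0,0,0,0,0.29,0.02],
    [0,0,0,0,0,0.29,0.058],
    [0,0,0,0,0,0.29,0.058],
    [0,0,-0.188,0,0,0.29,0.058],
    [0,0,-0.376,0,0,0.29,0.058],
    [0,0,-0.564,0,0,0.29,0.058],
    [0,0,-0.752,0,0,0.29,0.058],
    [0,0,-0.94,0,0,0.29,0.058],
  ],
)

```text
clock: 29.45
eef_pos: [0.4192, -0.0607, 0.0141]
tool_rot: [-0.215, 0.977, 0.001, -0.001]
ft_force: [0.5, -1.3, -0.0]
grip_width: 0.0577
grasp_force: 0.0
```

Emit:
jog_arm(
  steps=[
    [0,0,-0.188,0,0,0,0.058],
    [0,0,-0.376,0,0,0,0.058],
    [0,0,-0.564,0,0,0,0.058],
    [0,0,-0.63,0,0,0,0.058],
    [0,0,-0.63,0,0,0,0.058],
    [0,0,-0.63,0,0,0,0.02],
    [0,0,-0.63,0,0,0,0.02],
    [0,0,-0.63,0,0,0,0.02],
    [0,0,-0.63,0,0,0,0.02],
    [0,0,-0.63,0,0,0,0.02],
  ],
)

```text
clock: 30.7
eef_pos: [0.4193, -0.0607, 0.0143]
tool_rot: [-0.504, 0.864, 0.002, -0.0]
ft_force: [-0.9, -0.2, 5.2]
grip_width: 0.0303
grasp_force: 59.9
```

```bash
python3 -c "
from h import *
o=np.array([.575,-.031]);p=.046;go(*(o+.036*np.array([-np.sin(p),np.cos(p)])),.10,p+np.pi)"
```

```text
row [0.0032, -0.0005, 1.0101] [-0.1331, -0.1016, -0.0859] yaw now -2.0855
```

In the tool's units: -0.133 m is -1.33, -0.11 m is -1.1.

Emit:
jog_arm(
  steps=[
    [0,0,0,0,0,-0.5,0.02],
    [0,0,0,0,0,-0.86,0.02],
    [0,0,0.188,-0.4,-0.3,-0.86,0.02],
    [0,0,0.376,-0.8,-0.6,-0.86,0.02],
    [0,0,0.564,-1.1,-0.8,-0.86,0.02],
    [0,0,0.752,-1.33,-1.02,-0.86,0.02],
    [0,0,0.94,-1.33,-1.02,-0.86,0.02],
    [0,0,1.01,-1.33,-1.02,-0.86,0.02],
    [0,0,1.01,-1.33,-1.02,-0.86,0.02],
    [0,0,1.01,-1.33,-1.02,-0.86,0.02],
  ],
)

```text
clock: 31.95
eef_pos: [0.5731, 0.0047, 0.0991]
tool_rot: [-0.024, 1.0, 0.001, -0.002]
ft_force: [0.1, -0.5, -1.5]
grip_width: 0.0301
grasp_force: 60.6
```

```bash
python3 -c "
from h import *
o=np.array([.575,-.031]);p=.046;go(*(o+.036*np.array([-np.sin(p),np.cos(p)])),.05,p+np.pi)"
```

```text
row [0.0027, -0.0035, 0.0013] [-0.0005, 0.0001, 0.0491] yaw now -3.0942
```

Emit:
jog_arm(
  steps=[
    [0,0,0,0,0,0.35,0.02],
    [0,0,0,0,0,0.44,0.02],
    [0,0,0,0,0,0.49,0.02],
    [0,0,0,0,0,0.49,0.02],
    [0,0,0,0,0,0.55,0.02],
  ],
)

```text
clock: 32.58
eef_pos: [0.5746, 0.0049, 0.0459]
tool_rot: [-0.023, 1.0, 0.001, 0.0]
ft_force: [0.2, -0.7, -1.9]
grip_width: 0.0305
grasp_force: 60.6
```

Emit:
jog_arm(
  steps=[
    [0,0,0,0,0,0.04,0.02],
    [0,0,0,0,0,0.065,0.02],
    [0,0,0,0,0,0.075,0.02],
    [0,0,0,0,0,0.075,0.02],
  ],
)

```text
clock: 33.08
eef_pos: [0.5733, 0.0049, 0.0371]
tool_rot: [-0.023, 1.0, 0.001, -0.001]
ft_force: [0.1, 0.3, -1.6]
grip_width: 0.0305
grasp_force: 60.6
```

Emit:
jog_arm(
  steps=[
    [0,0,0,0,0,0.01,0.02],
    [0,0,0,0,0,0.01,0.055],
    [0,0,0,0,0,0.01,0.055],
    [0,0,0,0,0,-0.4,0.055],
    [0,0,0,0,0,-0.8,0.055],
    [0,0,0,0,0,-0.8,0.055],
  ],
)

```text
clock: 33.83
eef_pos: [0.5767, 0.0047, 0.1214]
tool_rot: [-0.023, 1.0, 0.001, 0.003]
ft_force: [-0.9, 0.2, -0.3]
grip_width: 0.055
grasp_force: 0.0
```

```bash
python3 -c "
from h import *
go(.4475,.078,.1,2.15)"
```

```text
row [0.0053, 0.0046, 1.0381] [0.1258, 0.0791, 0.0208] yaw now -3.0951
```

Emit:
jog_arm(
  steps=[
    [0,0,0.188,0.4,0.25,0,0.055],
    [0,0,0.376,0.8,0.5,0,0.055],
    [0,0,0.564,1.258,0.79,0.2,0.055],
    [0,0,0.752,1.258,0.79,0.2,0.055],
    [0,0,0.94,1.258,0.79,0.2,0.055],
    [0,0,1.038,1.258,0.79,0.2,0.055],
    [0,0,1.038,1.258,0.79,0.2,0.055],
    [0,0,1.038,1.258,0.79,0.2,0.055],
  ],
)

```text
clock: 34.83
eef_pos: [0.4439, 0.0778, 0.0973]
tool_rot: [0.475, 0.88, 0.0, -0.002]
ft_force: [-0.1, -0.3, 0.7]
grip_width: 0.0552
grasp_force: 0.0
```

```bash
python3 near.py .4475 .078 d1g; python3 -c "
from h import *
go(.4475,.078,.0135,2.15)
i=cv2.imread('pics/d1g.png')
cv2.imwrite('pics/d1b.png',cv2.resize(i[120:320,130:400],None,fx=2,fy=2))"
```

```text
[0.44658139 0.0811011  0.01      ] r 0.02829654541850886 px (265.0, 191.28750610351562) 34.43275833129883
row [-0.0013, -0.0037, 0.0011] [-0.0021, 0.0032, 0.0839] yaw now 2.1511
```

View pics/d1b.png

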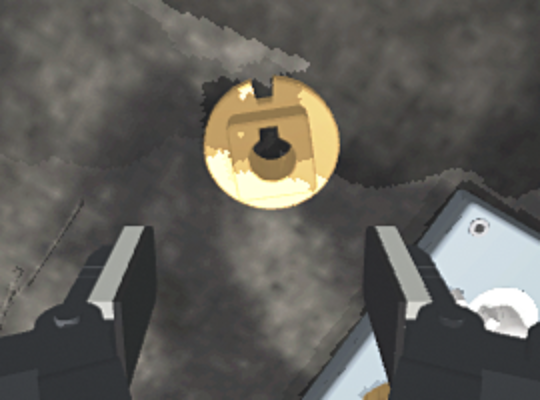

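In the tool's units: 0.0036 m is 0.036, 0.03 m is 0.3.

Emit:
jog_arm(
  steps=[
    [0,0,-0.188,0,0.036,0,0.055],
    [0,0,-0.376,0,0.036,0,0.055],
    [0,0,-0.564,0,0.036,0,0.055],
    [0,0,-0.752,0,0.036,0,0.055],
    [0,0,-0.94,0,0.036,0,0.055],
    [0,0,-1.128,0,0.036,0,0.055],
    [0,0,-1.316,0,0.036,0,0.055],
    [0,0,-1.504,0,0.036,0.3,0.055],
    [0,0,-1.692,0,0.036,0.3,0.055],
    [0,0,-1.71,0,0.036,0.3,0.055],
  ],
)

```text
clock: 36.12
eef_pos: [0.4469, 0.0798, 0.0673]
tool_rot: [-0.351, 0.936, 0.002, -0.001]
ft_force: [0.7, -0.4, -0.5]
grip_width: 0.055
grasp_force: 0.0
```

Emit:
jog_arm(
  steps=[
    [0,0,0,0,0,0,0.055],
    [0,0,0,0,0,0.3,0.055],
    [0,0,0,0,0,0.53,0.055],
    [0,0,0,0,0,0.53,0.055],
    [0,0,0,0,0,0.53,0.02],
    [0,0,0,0,0,0.53,0.02],
    [0,0,0,0,0,0.53,0.02],
    [0,0,0,0,0,0.53,0.02],
  ],
)

```text
clock: 37.12
eef_pos: [0.4482, 0.0802, 0.016]
tool_rot: [-0.351, 0.936, 0.001, 0.001]
ft_force: [-0.4, -0.1, 6.8]
grip_width: 0.0306
grasp_force: 60.2
```

```bash
python3 -c "
from h import *
go(.447,.08,.0135,3.86)"
```

```text
row [0.0021, 0.0022, -0.0002] [0.0011, 0.0006, 0.0025] yaw now -2.4233
```

In the tool's units: 0.0015 m is 0.015.

Emit:
jog_arm(
  steps=[
    [0,0,0,0,0,0,0.058],
    [0,0,0,0,0,0.015,0.058],
    [0,0,0.188,0,0,0.015,0.058],
    [0,0,0.376,0,0,0.015,0.058],
    [0,0,0.564,0,0,0.015,0.058],
    [0,0,0.752,0,0,0.015,0.058],
    [0,0,0.94,0,0,0.015,0.058],
    [0,0,1.128,0,0,0.015,0.058],
    [0,0,1.316,0,0,0.015,0.058],
    [0,0,1.504,0,0,0.015,0.058],
  ],
)

```text
clock: 38.38
eef_pos: [0.4467, 0.08, 0.0128]
tool_rot: [0.384, 0.923, 0.0, -0.002]
ft_force: [-1.0, 0.5, -0.1]
grip_width: 0.0579
grasp_force: 0.0
```

Emit:
jog_arm(
  steps=[
    [0,0,0.066,0,0,0,0.058],
    [0,0,0.066,0,0,0,0.058],
    [0,0,0.066,0,0,0,0.02],
    [0,0,0.066,0,0,0,0.02],
    [0,0,0.066,0,0,0,0.02],
    [0,0,0.066,0,0,0,0.02],
  ],
)

```text
clock: 39.12
eef_pos: [0.4471, 0.0801, 0.0134]
tool_rot: [0.411, 0.912, 0.001, -0.002]
ft_force: [-0.0, 0.5, 3.6]
grip_width: 0.0305
grasp_force: 60.0
```

```bash
python3 -c "
from h import *
o=np.array([.575,-.031]);p=.046;go(*(o+.104*np.array([-np.sin(p),np.cos(p)])),.10,p+np.pi)"
```

```text
row [0.0016, -0.0031, -0.8933] [-0.0866, 0.0875, -0.0869] yaw now 2.2943
```

Offset is 0.0134 → home TCP z ≈ 0.0354.

In the tool's units: 0.0875 m is 0.875, -0.087 m is -0.87.

Emit:
jog_arm(
  steps=[
    [0,0,0,0,0,-0.5,0.02],
    [0,0,0,0,0,-0.87,0.02],
    [0,0,-0.188,-0.2,0.2,-0.87,0.02],
    [0,0,-0.376,-0.5,0.5,-0.87,0.02],
    [0,0,-0.564,-0.866,0.875,-0.87,0.02],
    [0,0,-0.752,-0.866,0.875,-0.87,0.02],
    [0,0,-0.893,-0.866,0.875,-0.87,0.02],
    [0,0,-0.893,-0.866,0.875,-0.87,0.02],
    [0,0,-0.893,-0.866,0.875,-0.87,0.02],
    [0,0,-0.893,-0.866,0.875,-0.87,0.02],
  ],
)

```text
clock: 40.38
eef_pos: [0.5699, 0.0728, 0.0998]
tool_rot: [-0.022, 1.0, 0.001, -0.001]
ft_force: [-0.0, -0.4, -2.3]
grip_width: 0.0304
grasp_force: 60.2
```

```bash
python3 -c "
from h import *
o=np.array([.575,-.031]);p=.046;go(*(o+.104*np.array([-np.sin(p),np.cos(p)])),.05,p+np.pi)"
```

```text
row [0.0026, -0.0026, -0.0015] [-0.0005, -0.0001, 0.0498] yaw now -3.0971
```

In the tool's units: 0.055 m is 0.55, 0.049 m is 0.49.

Emit:
jog_arm(
  steps=[
    [0,0,0,0,0,0.35,0.02],
    [0,0,0,0,0,0.44,0.02],
    [0,0,0,0,0,0.49,0.02],
    [0,0,0,0,0,0.49,0.02],
    [0,0,0,0,0,0.55,0.02],
  ],
)

```text
clock: 41.0
eef_pos: [0.5713, 0.0731, 0.0461]
tool_rot: [-0.023, 1.0, 0.001, 0.0]
ft_force: [1.2, 0.5, 7.1]
grip_width: 0.0304
grasp_force: 61.2
```

Emit:
jog_arm(
  steps=[
    [0,0,0,0,0,0.04,0.02],
    [0,0,0,0,0,0.08,0.02],
    [0,0,0,0,0,0.096,0.02],
    [0,0,0,0,0,0.096,0.02],
    [0,0,0,0,0,0.096,0.02],
  ],
)

```text
clock: 41.62
eef_pos: [0.5697, 0.0729, 0.0355]
tool_rot: [-0.023, 1.0, 0.001, -0.001]
ft_force: [-3.2, -0.7, 3.1]
grip_width: 0.0302
grasp_force: 60.8
```

In the tool's units: -0.085 m is -0.85, -0.04 m is -0.4.

Emit:
jog_arm(
  steps=[
    [0,0,0,0,0,0,0.055],
    [0,0,0,0,0,0,0.055],
    [0,0,0,0,0,-0.4,0.055],
    [0,0,0,0,0,-0.85,0.055],
    [0,0,0,0,0,-0.85,0.055],
    [0,0,0,0,0,-0.85,0.055],
  ],
)

```text
clock: 42.38
eef_pos: [0.5699, 0.0727, 0.1198]
tool_rot: [-0.023, 1.0, 0.001, -0.001]
ft_force: [0.1, -0.7, 0.2]
grip_width: 0.055
grasp_force: 0.0
```

```bash
python3 -c "
from h import *
go(.43,-.248,.12,2.80)
for x,y in((.43,-.248),(.432,-.329)):
    from near import near
    b=near(x,y,'top')[0];print(b[1],b[2])"
```

```text
row [0.002, -0.0031, 0.3871] [0.1544, -0.314, -0.0006] yaw now -3.0961
[ 0.43083906 -0.24939572  0.01      ] 0.033974288285558235
[ 0.43219426 -0.33185923  0.01      ] 0.03382105941742054
```

Emit:
jog_arm(
  steps=[
    [0,0,0.05,0.3,-0.5,0,0.055],
    [0,0,0.1,0.5,-1,0,0.055],
    [0,0,0.2,0.8,-1.5,0,0.055],
    [0,0,0.3,1,-2,0,0.055],
    [0,0,0.387,1.3,-2.6,0,0.055],
    [0,0,0.387,1.54,-3.14,0,0.055],
    [0,0,0.387,1.54,-3.14,0,0.055],
    [0,0,0.387,1.54,-3.14,0.5,0.055],
    [0,0,0.387,1.54,-3.14,0.5,0.055],
    [0,0,0.387,1.54,-3.14,0.5,0.055],
  ],
)

```text
clock: 43.72
eef_pos: [0.4307, -0.2469, 0.07]
tool_rot: [0.169, 0.986, 0.001, -0.002]
ft_force: [0.1, -0.2, -0.1]
grip_width: 0.0548
grasp_force: 0.0
```

```bash
python3 near.py .43 -.248 d4g; python3 -c "
from h import *
go(.43,-.2485,.0135,2.8)"
```

```text
[ 0.42957518 -0.2495912   0.01      ] r 0.028083474140805254 px (256.6328125, 204.5621337890625) 38.200748443603516
row [0.0013, -0.0022, 0.0016] [0.0009, -0.0016, 0.0573] yaw now 2.8016
```

In the tool's units: 0.057 m is 0.57, 0.04 m is 0.4.

Emit:
jog_arm(
  steps=[
    [0,0,0,0.01,-0.02,0.4,0.055],
    [0,0,0,0.01,-0.02,0.57,0.055],
    [0,0,0,0.01,-0.02,0.57,0.055],
    [0,0,0,0.01,-0.02,0.57,0.055],
    [0,0,0,0.01,-0.02,0.57,0.02],
    [0,0,0,0.01,-0.02,0.57,0.02],
    [0,0,0,0.01,-0.02,0.57,0.02],
    [0,0,0,0.01,-0.02,0.57,0.02],
  ],
)

```text
clock: 44.78
eef_pos: [0.4299, -0.2498, 0.0144]
tool_rot: [0.17, 0.985, 0.001, 0.0]
ft_force: [0.2, 0.6, 6.2]
grip_width: 0.0302
grasp_force: 60.3
```

Emit:
jog_arm(
  steps=[
    [0,0,0,0,0,-0.6,0.02],
    [0,0,0,0,0,-1.1,0.02],
    [0,0,0,0,0,-1.1,0.02],
    [0,0,0,0,0,-1.1,0.02],
  ],
)

```text
clock: 45.28
eef_pos: [0.4284, -0.2492, 0.1224]
tool_rot: [0.17, 0.985, 0.001, -0.002]
ft_force: [-0.3, -0.3, -2.0]
grip_width: 0.0303
grasp_force: 60.5
```

```bash
python3 -c "
from h import *
go(.499,.295,.12,2.8)"
```

```text
row [0.0016, -0.0039, 0.0] [0.1158, 0.5364, 0.0037] yaw now 2.8
```

In the tool's units: 0.05 m is 0.5, 0.536 m is 5.36.

Emit:
jog_arm(
  steps=[
    [0,0,0,0.1,0.5,0,0.02],
    [0,0,0,0.22,1.05,0,0.02],
    [0,0,0,0.34,1.6,0,0.02],
    [0,0,0,0.46,2.15,0,0.02],
    [0,0,0,0.58,2.7,0,0.02],
    [0,0,0,0.7,3.25,0,0.02],
    [0,0,0,0.82,3.8,0,0.02],
    [0,0,0,0.94,4.35,0,0.02],
    [0,0,0,1.06,4.9,0,0.02],
    [0,0,0,1.16,5.36,0,0.02],
  ],
)

```text
clock: 46.52
eef_pos: [0.4977, 0.2958, 0.1212]
tool_rot: [0.169, 0.986, -0.001, -0.003]
ft_force: [1.1, -0.7, -1.3]
grip_width: 0.0303
grasp_force: 60.6
```

Emit:
jog_arm(
  steps=[
    [0,0,0,0,0,0,0.02],
    [0,0,0,0,0,0,0.02],
    [0,0,0,0,0,0,0.02],
  ],
)

```text
clock: 46.9
eef_pos: [0.4985, 0.2928, 0.123]
tool_rot: [0.171, 0.985, 0.0, -0.002]
ft_force: [-0.1, 0.3, -2.4]
grip_width: 0.0303
grasp_force: 60.7
```

```bash
python3 -c "
from h import *
go(.499,.295,.022,2.8)
c,i=snap('wrist','tr');print(bot.get_obs()['grip_width'])
h=cv2.cvtColor(i,cv2.COLOR_BGR2HSV);r=cv2.inRange(h,(0,150,60),(6,255,255))|cv2.inRange(h,(174,150,60),(180,255,255))
for q,s,m in blobs(r,800): print(q,s,ray(c,q,.004))
cv2.imwrite('pics/trb.png',i)"
```

```text
row [-0.0007, -0.0048, -0.0015] [-0.0002, 0.0023, 0.101] yaw now 2.7985
0.030450962265385736
[277.33269008 178.81947125] [  187   107   172   176 10364] [0.50017634 0.30861879 0.004     ]
[448.38810811 259.76459459] [ 409  226   86   73 3700] [0.63834467 0.4436963  0.004     ]
[278.98796992 303.35263158] [ 254  280   48   49 1330] [0.63030769 0.26640668 0.004     ]
```

View pics/trb.png

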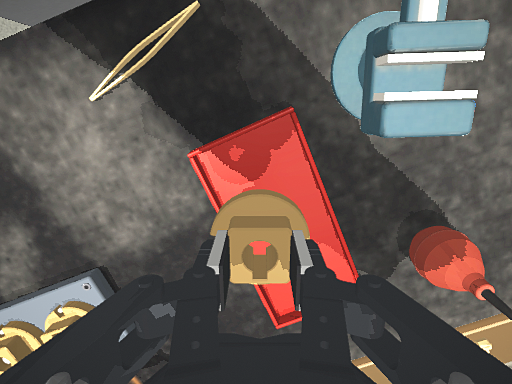

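```bash
python3 -c "
from h import *
c=bot.calibration('wrist')
a,b,d=[ray(c,p,.018)[:2] for p in((188,154),(294,107),(276,328))]
print(a,b,d,np.linalg.norm(a-b),np.linalg.norm(a-d)); e=(d-a)/np.linalg.norm(d-a);ctr=(d+b)/2;print('centre',ctr,np.arctan2(e[1],e[0]))
for s in(-.045,.045):print(ctr+s*e)
go(*(ctr-.045*e),.021,2.8)"
```

```text
[0.45027851 0.24453432] [0.4440088  0.34142558] [0.64800995 0.25651888] 0.09709389432655531 0.19809430212224427
centre [0.54600937 0.29897223] 0.06053623557911768
[0.5010918  0.29624976]
[0.59092695 0.3016947 ]
row [0.0001, -0.0042, -0.0017] [-0.0014, 0.004, 0.1024] yaw now 2.7983
```

In the tool's units: 0.1035 m is 1.035, 0.004 m is 0.04.

Emit:
jog_arm(
  steps=[
    [0,0,0,-0.01,0.04,0.5,0.02],
    [0,0,0,-0.01,0.04,0.9,0.02],
    [0,0,0,-0.01,0.04,1,0.02],
    [0,0,0,-0.01,0.04,1.035,0.02],
    [0,0,0,-0.01,0.04,1.035,0.02],
    [0,0,0,-0.01,0.04,1.035,0.02],
  ],
)

```text
clock: 47.7
eef_pos: [0.5024, 0.2987, 0.0222]
tool_rot: [0.17, 0.985, 0.002, -0.0]
ft_force: [0.2, 0.2, -2.0]
grip_width: 0.0303
grasp_force: 60.6
```

In the tool's units: -0.1 m is -1, -0.05 m is -0.5.

Emit:
jog_arm(
  steps=[
    [0,0,0,0,0,0.03,0.02],
    [0,0,0,0,0,0.03,0.02],
    [0,0,0,0,0,0.03,0.045],
    [0,0,0,0,0,0.03,0.045],
    [0,0,0,0,0,-0.5,0.045],
    [0,0,0,0,0,-1,0.055],
    [0,0,0,0,0,-1,0.055],
    [0,0,0,0,0,-1,0.055],
  ],
)

```text
clock: 48.7
eef_pos: [0.5011, 0.2976, 0.1201]
tool_rot: [0.17, 0.985, 0.001, -0.002]
ft_force: [-0.4, -1.0, -0.5]
grip_width: 0.0551
grasp_force: 0.0
```

```bash
python3 -c "
from h import *
from near import near
b,_,_=near(.501,.297);print(b[1],b[2])
b,_,_=near(.432,-.33,'top');print(b[1],b[2])
go(.432,-.330,.12,3.54)"
```

```text
[0.50251884 0.29729233 0.01      ] 0.028389047374488184
[ 0.43216934 -0.3319512   0.01      ] 0.03390987997500229
row [0.0009, -0.0057, -0.7399] [-0.1457, -0.6138, -0.0014] yaw now 2.8001
```

Units first: shifts go in units of 100 mm. So -0.614 m is -6.14, -0.552 m is -5.52.

Emit:
jog_arm(
  steps=[
    [0,0,0,-0.15,-0.6,0,0.055],
    [0,0,0,-0.29,-1.22,0,0.055],
    [0,0,0,-0.44,-1.84,0,0.055],
    [0,0,-0.1,-0.58,-2.46,0,0.055],
    [0,0,-0.2,-0.73,-3.07,0,0.055],
    [0,0,-0.3,-0.87,-3.68,0,0.055],
    [0,0,-0.4,-1.02,-4.3,0,0.055],
    [0,0,-0.5,-1.17,-4.91,0,0.055],
    [0,0,-0.6,-1.31,-5.52,0,0.055],
    [0,0,-0.74,-1.46,-6.14,0,0.055],
  ],
)

```text
clock: 50.05
eef_pos: [0.4326, -0.3242, 0.1174]
tool_rot: [-0.2, 0.98, 0.003, -0.002]
ft_force: [1.4, -0.7, 0.4]
grip_width: 0.0552
grasp_force: 0.0
```

Emit:
jog_arm(
  steps=[
    [0,0,0,0,0,0,0.055],
    [0,0,0,0,0,0.4,0.055],
    [0,0,0,0,0,0.4,0.055],
    [0,0,0,0,0,0.4,0.055],
  ],
)

```text
clock: 50.55
eef_pos: [0.434, -0.3217, 0.0791]
tool_rot: [-0.198, 0.98, 0.002, -0.001]
ft_force: [0.9, -0.3, 1.1]
grip_width: 0.0549
grasp_force: 0.0
```

```bash
python3 near.py .432 -.33 d5g; python3 -c "
from h import *
go(.432,-.3305,.0135,3.54);i=cv2.imread('pics/d5g.png');cv2.imwrite('pics/d5b.png',i[100:320,130:400])"
```

```text
[ 0.43159966 -0.33299799  0.01      ] r 0.028302087559204766 px (248.14111328125, 193.3397216796875) 37.29106521606445
row [0.0027, -0.0011, 0.001] [0.0055, -0.0067, 0.0664] yaw now -2.7422
```

View pics/d5b.png

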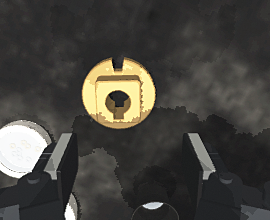

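Emit:
jog_arm(
  steps=[
    [0,0,0,0.06,-0.075,0.4,0.055],
    [0,0,0,0.06,-0.075,0.6,0.055],
    [0,0,0,0.06,-0.075,0.66,0.055],
    [0,0,0,0.06,-0.075,0.66,0.055],
    [0,0,0,0.06,-0.075,0.66,0.02],
    [0,0,0,0.06,-0.075,0.66,0.02],
    [0,0,0,0.06,-0.075,0.66,0.02],
    [0,0,0,0.06,-0.075,0.66,0.02],
  ],
)

```text
clock: 51.6
eef_pos: [0.4323, -0.3325, 0.0148]
tool_rot: [-0.198, 0.98, 0.0, 0.0]
ft_force: [-0.3, 1.5, 6.0]
grip_width: 0.0301
grasp_force: 60.3
```

Emit:
jog_arm(
  steps=[
    [0,0,0,0,0,-0.6,0.02],
    [0,0,0,0,0,-1.1,0.02],
    [0,0,0,0,0,-1.1,0.02],
    [0,0,0,0,0,-1.1,0.02],
  ],
)

```text
clock: 52.1
eef_pos: [0.4309, -0.3317, 0.1226]
tool_rot: [-0.198, 0.98, 0.002, -0.001]
ft_force: [-0.2, 0.4, -1.7]
grip_width: 0.03
grasp_force: 60.4
```

```bash
python3 -c "
from h import *
go(.43,.1,.13,3.15)
go(.591,.3017,.13,3.15)"
```

```text
row [0.0036, -0.0027, 0.39] [-0.1666, 0.3983, -0.0062] yaw now -2.7432
row [0.0036, -0.0027, 0.39] [-0.3933, 0.5217, -0.0061] yaw now -2.7432
```

Emit:
jog_arm(
  steps=[
    [0,0,0.05,-0.22,0.53,-0.06,0.02],
    [0,0,0.1,-0.44,1.06,-0.06,0.02],
    [0,0,0.15,-0.66,1.59,-0.06,0.02],
    [0,0,0.2,-0.88,2.12,-0.06,0.02],
    [0,0,0.25,-1.1,2.65,-0.06,0.02],
    [0,0,0.3,-1.32,3.18,-0.06,0.02],
    [0,0,0.35,-1.54,3.71,-0.06,0.02],
    [0,0,0.39,-1.8,4.1,-0.06,0.02],
    [0,0,0.39,-2.3,4.35,-0.06,0.02],
    [0,0,0.39,-2.8,4.62,-0.06,0.02],
  ],
)

```text
clock: 53.35
eef_pos: [0.5094, 0.2033, 0.1279]
tool_rot: [-0.005, 1.0, 0.0, -0.003]
ft_force: [1.2, -1.5, -1.8]
grip_width: 0.03
grasp_force: 60.5
```

```bash
python3 -c "
from h import *
go(.591,.3017,.13,3.15);print(bot.get_obs()['grip_width'])"
```

```text
row [0.0005, -0.0065, 0.0007] [-0.0825, 0.0976, -0.0026] yaw now -3.1325
0.03004561071742492
```

In the tool's units: 0.095 m is 0.95, -0.08 m is -0.8.

Emit:
jog_arm(
  steps=[
    [0,0,0,-0.3,0.35,0,0.02],
    [0,0,0,-0.6,0.7,0,0.02],
    [0,0,0,-0.8,0.95,0,0.02],
    [0,0,0,-0.8,0.95,0,0.02],
    [0,0,0,-0.8,0.95,0,0.02],
    [0,0,0,-0.8,0.95,0,0.02],
  ],
)

```text
clock: 54.1
eef_pos: [0.5885, 0.2969, 0.1295]
tool_rot: [-0.004, 1.0, 0.001, -0.002]
ft_force: [0.4, -0.4, -1.4]
grip_width: 0.0302
grasp_force: 60.5
```

```bash
python3 -c "
from h import *
from near import near
go(.591,.3017,.021,3.15);print(bot.get_obs()['grip_width'])
b,_,_=near(.501,.297);print(b[1],b[2])"
```

```text
row [0.0014, -0.0046, -0.0007] [-0.0031, 0.0047, 0.1085] yaw now -3.1339
0.030196888202360984
[0.501855   0.29665159 0.01      ] 0.02989444608305599
```

In the tool's units: -0.003 m is -0.03, 0.1095 m is 1.095.

Emit:
jog_arm(
  steps=[
    [0,0,0,-0.03,0.05,0.5,0.02],
    [0,0,0,-0.03,0.05,0.9,0.02],
    [0,0,0,-0.03,0.05,1.05,0.02],
    [0,0,0,-0.03,0.05,1.095,0.02],
    [0,0,0,-0.03,0.05,1.095,0.02],
    [0,0,0,-0.03,0.05,1.095,0.02],
  ],
)

```text
clock: 54.9
eef_pos: [0.5935, 0.3039, 0.0228]
tool_rot: [-0.004, 1.0, 0.002, 0.0]
ft_force: [0.1, -0.1, -1.5]
grip_width: 0.0301
grasp_force: 60.5
```

Emit:
jog_arm(
  steps=[
    [0,0,0,0,0,0,0.02],
    [0,0,0,0,0,0,0.045],
    [0,0,0,0,0,0,0.045],
    [0,0,0,0,0,-0.5,0.045],
    [0,0,0,0,0,-1.1,0.05],
    [0,0,0,0,0,-1.1,0.05],
    [0,0,0,0,0,-1.1,0.05],
  ],
)

```text
clock: 55.78
eef_pos: [0.5925, 0.3031, 0.1312]
tool_rot: [-0.004, 1.0, 0.001, -0.001]
ft_force: [0.6, -0.4, -1.5]
grip_width: 0.05
grasp_force: 0.0
```

```bash
python3 -c "
from h import *
from near import near
for x,y,c in((.501,.297,'wrist'),(.591,.301,'wrist'),(.591,.301,'top')):
    b,_,_=near(x,y,c);print(b[1],b[2])
go(.575,-.03,.2,3.19)"
```

```text
[0.50187913 0.29755648 0.01      ] 0.029974340843457944
[0.59332566 0.30245681 0.01      ] 0.0283757116988804
[0.69933602 0.24648292 0.01      ] 0.07221353475288214
row [0.001, -0.0058, -0.0399] [0.0196, -0.3323, -0.0714] yaw now -3.1331
```

In the tool's units: -0.05 m is -0.5, -0.332 m is -3.32.

Emit:
jog_arm(
  steps=[
    [0,0,0,0,0,-0.5,0.05],
    [0,0,0,0.1,-0.5,-0.7,0.05],
    [0,0,0,0.15,-1.05,-0.7,0.05],
    [0,0,0,0.15,-1.65,-0.7,0.05],
    [0,0,-0.02,0.15,-2.2,-0.7,0.05],
    [0,0,-0.04,0,-2.75,-0.7,0.05],
    [0,0,-0.04,-0.2,-3.32,-0.7,0.05],
    [0,0,-0.04,-0.2,-3.32,-0.7,0.05],
    [0,0,-0.04,-0.2,-3.32,-0.7,0.05],
  ],
)

```text
clock: 57.05
eef_pos: [0.6147, -0.029, 0.1983]
tool_rot: [-0.024, 1.0, 0.002, -0.003]
ft_force: [-0.1, 0.7, 0.2]
grip_width: 0.0498
grasp_force: 0.0
```

```bash
python3 -c "
from h import *
from near import near
c,i=snap('wrist','w9');np.savez('w9.npz',**c)
h=cv2.cvtColor(i,cv2.COLOR_BGR2HSV);r=cv2.inRange(h,(0,150,60),(6,255,255))|cv2.inRange(h,(174,150,60),(180,255,255))
for q,s,m in blobs(r,60): print('red',q,s,ray(c,q,.126))
for x,y in((.5703,.0729),(.5733,.005),(.5767,-.067)):
    b,_,_=near(x,y,z=.032);b2,_,_=near(x,y,'top',z=.032);print(b[1],b[2],b2[1],b2[2])
go(.675,-.0255,.16,3.187);go(.675,-.0255,.1065,3.187)"
```

```text
red [504.01831807 171.20566195] [ 490  104   22  104 1201] [0.58350014 0.15346411 0.126     ]
red [259.32342007 269.76208178] [247 257  25  27 538] [ 0.67661164 -0.02715095  0.126     ]
[0.57043185 0.07001154 0.032     ] 0.02970873121339505 [0.5702819 0.0713951 0.032    ] 0.028730144175327186
[0.57198914 0.00381637 0.032     ] 0.028655217699089852 [0.57016788 0.07137285 0.032     ] 0.028843626540469857
[ 0.57694145 -0.06757746  0.032     ] 0.028762287753896748 [0.57019117 0.07154368 0.032     ] 0.02878183931354207
row [0.0026, -0.0023, 0.0048] [-0.0598, -0.0008, 0.0399] yaw now -3.0914
row [0.0026, -0.0023, 0.0048] [-0.0599, -0.001, 0.0934] yaw now -3.0914
```

Emit:
jog_arm(
  steps=[
    [0,0,0.005,-0.4,-0.01,0,0.05],
    [0,0,0.005,-0.6,-0.01,0.1,0.05],
    [0,0,0.005,-0.6,-0.01,0.4,0.05],
    [0,0,0.005,-0.6,-0.01,0.7,0.05],
    [0,0,0.005,-0.6,-0.01,0.92,0.05],
    [0,0,0.005,-0.6,-0.01,0.92,0.05],
    [0,0,0.005,-0.6,-0.01,0.92,0.05],
  ],
)

```text
clock: 58.28
eef_pos: [0.6758, -0.0265, 0.1089]
tool_rot: [-0.022, 1.0, 0.001, -0.0]
ft_force: [-0.2, -0.1, 1.1]
grip_width: 0.0502
grasp_force: 0.0
```

```bash
python3 -c "
from h import *
go(.676,-.0255,.107,3.187)"
```

```text
row [0.0024, -0.0009, -0.0014] [-0.0002, 0.001, 0.0019] yaw now -3.0976
```

Emit:
jog_arm(
  steps=[
    [0,0,0,0,0.007,0.015,0.015],
    [0,0,0,0,0.007,0.015,0.015],
    [0,0,0,0,0.007,0.015,0.015],
    [0,0,0,0,0.007,0.015,0.015],
  ],
)

```text
clock: 58.78
eef_pos: [0.6762, -0.0259, 0.1074]
tool_rot: [-0.022, 1.0, 0.001, 0.0]
ft_force: [1.4, 0.9, 4.3]
grip_width: 0.0186
grasp_force: 58.5
```

Emit:
jog_arm(
  steps=[
    [0,0,0,0.141,0,-0.083,0.015],
    [0,0,0,0.295,0,-0.139,0.015],
    [0,0,0,0.457,0,-0.164,0.015],
    [0,0,0,0.62,0,-0.158,0.015],
    [0,0,0,0.78,0,-0.121,0.015],
    [0,0,0,0.93,0,-0.055,0.015],
    [0,0,0,1.064,0,0.038,0.015],
    [0,0,0,1.179,0,0.155,0.015],
    [0,0,0,1.269,0,0.292,0.015],
    [0,0,0,1.332,0,0.443,0.015],
  ],
)

```text
clock: 60.02
eef_pos: [0.5413, -0.032, 0.062]
tool_rot: [-0.022, 1.0, 0.001, -0.001]
ft_force: [2.6, 0.6, 0.4]
grip_width: 0.0187
grasp_force: 58.9
```

Emit:
jog_arm(
  steps=[
    [0,0,0,0,0,0,0.015],
    [0,0,0,0.01,0,0.04,0.015],
    [0,0,0,0.018,0,0.08,0.015],
    [0,0,0,0.027,0,0.115,0.015],
    [0,0,0,0.027,0,0.115,0.015],
  ],
)

```text
clock: 60.65
eef_pos: [0.5394, -0.0321, 0.0525]
tool_rot: [-0.022, 1.0, 0.001, -0.001]
ft_force: [-3.6, 0.1, 11.6]
grip_width: 0.0188
grasp_force: 59.8
```

In the tool's units: 0.002 m is 0.02, 0.001 m is 0.01.

Emit:
jog_arm(
  steps=[
    [0,0,0,0,0,0.01,0.015],
    [0,0,0,0,0,0.02,0.015],
    [0,0,0,0,0,0.02,0.015],
  ],
)

```text
clock: 61.02
eef_pos: [0.5395, -0.0321, 0.0523]
tool_rot: [-0.022, 1.0, 0.001, -0.0]
ft_force: [-8.2, 0.4, 21.7]
grip_width: 0.0186
grasp_force: 60.6
```

Emit:
jog_arm(
  steps=[
    [0,0,0,0,0,-0.01,0.04],
    [0,0,0,0,0,-0.01,0.04],
    [0,0,0,0,0,-0.01,0.04],
    [0,0,0,0,0,-0.5,0.05],
    [0,0,0,0,0,-1,0.05],
    [0,0,0,0,0,-1.3,0.05],
    [0,0,0,0,0,-1.3,0.05],
    [0,0,0,0,0,-1.3,0.05],
  ],
)

```text
clock: 62.02
eef_pos: [0.5389, -0.0321, 0.1774]
tool_rot: [-0.022, 1.0, 0.001, -0.002]
ft_force: [-0.1, 0.3, -0.2]
grip_width: 0.05
grasp_force: 0.0
```

```bash
cat > kn.py <<'E'
from h import *
import sys
A=[]
def red(n):
    c,i=snap(n); h=cv2.cvtColor(i,cv2.COLOR_BGR2HSV); r=cv2.inRange(h,(0,150,60),(6,255,255))|cv2.inRange(h,(174,150,60),(180,255,255))
    b=min(blobs(r,12),key=lambda q:np.hypot(*(ray(c,q[0],.07)-[.54,-.032,.07])[:2])); print(n,b[0],b[1][4],ray(c,b[0],.07))
    M=c["mtx"]@np.c_[c["R"],c["t"]]; return [b[0][0]*M[2]-M[0],b[0][1]*M[2]-M[1]]
import pickle,os
A=(pickle.load(open("A.pkl","rb")) if os.path.exists("A.pkl") else [])+red("wrist"); pickle.dump(A,open("A.pkl","wb"))
v=np.linalg.svd(A)[2][-1]; print(len(A)//2,v[:3]/v[3])
E
python3 kn.py
```

```text
wrist [259.         188.12672811] 434 [ 0.5402709  -0.03328212  0.07      ]
1 [ 0.54125158 -0.03323576  0.06680444]
```

Emit:
jog_arm(
  steps=[
    [0,0,0,0.5,0,0,0.05],
    [0,0,0,1,0,0,0.05],
    [0,0,0,1,0,0,0.05],
    [0,0,0,1,0,0,0.05],
    [0,0,0,1,0,0,0.05],
  ],
)

```text
clock: 62.7
eef_pos: [0.4408, -0.0365, 0.1787]
tool_rot: [-0.022, 1.0, 0.001, -0.001]
ft_force: [0.3, 0.8, -0.4]
grip_width: 0.0502
grasp_force: 0.0
```

```bash
python3 kn.py
```

```text
wrist [259.29446064 281.54810496] 343 [ 0.53997201 -0.03335088  0.07      ]
2 [ 0.54050995 -0.03329859  0.06922501]
```

```bash
python3 -c "
from h import *
c,i=snap('top');h=cv2.cvtColor(i,cv2.COLOR_BGR2HSV);m=cv2.inRange(h,(8,80,90),(25,255,255));m[:140]=0
for q,s,b in blobs(m,80): print(np.round(q),s[2:],ray(c,q,.02)[:2])
bot.job_done()"
```

```text
[  2. 175.] [  7  67 343] [0.58248754 0.85499666]
[174. 144.] [ 36  11 169] [0.67325787 0.30707111]
[176. 169.] [ 19  17 246] [0.59155792 0.30116776]
[269. 177.] [15  9 90] [0.56191186 0.00484069]
[248. 178.] [16  8 83] [0.55933882 0.07128464]
[177. 197.] [ 18  18 249] [0.50103224 0.29635693]
[439. 220.] [ 11  26 111] [ 0.41634517 -0.51728276]
the job is handed in; nothing more can be done
```

I handed the job in: three fitting dies seated on studs of their kind (two A, one B), the two rejects (C and D) flat in the red tray, and the clamp bar shut (knob height matches 0 rad); on the way a bad yaw move shoved three dies aside, which I re-measured before picking, and I viewed 15 pictures where 14 were allowed.

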